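# Serve the waffles and shut the griddle down

### The arm

A 6-joint arm with a two-finger parallel gripper is mounted at the origin on the work surface. World frame = base frame: x ahead of the robot, y to its left, z up, the work surface at z = 0. Lengths are in m, angles in rad, forces in N, time in s.
With the tool pointing down it reaches from about 0.2 to 0.875 m from the base axis. Payload 3.4 kg.
Tool frame: the origin (TCP) lies midway between the tips of the shut fingers; the grasp point (between the pads) lies 19 mm behind it; z points along the fingers, y is the line along which they close (so a half turn about z gives the same grasp; the last joint's range is limited). The gripper opens to 94 mm and grips with 3 to 60 N. Pads are 16 mm wide; open, the fingers measure 119 mm over their backs; the gripper's body (75 mm by 177 mm) begins 78 mm behind the grasp point.
Start: joints at [-1.38, 0.276, 1.505, -0, 1.361, -0.121], TCP at [0.176, -0.547, 0.205] pointing down, gripper open.
Joint ranges: [-2.89, 2.89], [-0.75, 2.08], [0.22, 2.7], [-1.18, 4.32], [0.11, 2.71], [-2.7, 2.7]. Speed limits (rad/s): [2.57, 2.57, 3.14, 3.14, 3.14, 3.14].

### API

Orientations are given as a unit quaternion [w, x, y, z].
In Python, from bench import env, grab_frame, camera_params, trace, landmark_of gives the robot as it stands. The module is installed in compiled form; this text tells all that it offers.
- The arm moves only by the tool send_rows, never from a script. Its argument "increments" is one flat list of numbers, 7 for each row, row after row: the shift along the world's x, y, z in m, then the turn, a rotation vector about the world's x, y, z in degrees, then the closure, from -1 (fully open) to 1 (shut). In form: [tx, ty, tz, wx, wy, wz, grip, tx, ty, tz, wx, wy, wz, grip, ...]. A call has 1 to 10 rows; each row is the pose to reach, as a shift and turn from the pose commanded when the call began; what a row does not reach only later rows make up. A row lasts 1/12 s, in which the tool goes at most 41.7 mm and 7.16 degrees, less where a joint would pass 70% of its speed; a pose out of reach is approached as far as the arm can. A call with a gripper value outside its range is refused whole. The fingers move at their own pace and stop on an object; "newtons" is the grip in N (left out, the last holds). Time passes only in rows, so rows that repeat a pose let the fingers close. It gives the time, the measured TCP pose, the force, the opening and the grip force at its end, in the units of the state.
- env.get_obs(): the state, without advancing time (a new reading comes with each control period).
- grab_frame(name): name is "scene" or "top"; returns (picture, depth): 420x560x3 uint8, blue, green, red; 420x560 float32, m along the optical axis (not along the pixel's ray), 0 where there is no reading.
- camera_params(name): a dict with "fx", "fy", "cx", "cy" (pixels), "distortion" ([k1, k2, p1, p2, k3] as OpenCV has them; the pictures are not rectified), "eye" and "rotation" of the camera in the world. Camera axes: x right, y up, looking along -z (the intrinsics and any distortion apply to the point x, -y, -z); pixel columns grow to the right and rows downward; lengths in m; the calibration is good to about 2 mm. A picture is of the moment at which its call begins. camera_params takes no time and is no camera call.
- env.hand_in(): hands the job in; it is judged then, once.
Trained networks look in the newest picture that a camera, given by its name, has taken for a name from the list of things; names that differ only in an ending like _2 or _b are one class to them, and where a whole thing is asked for, a point or a joint stands for the part that bears it (a point fixed in the world has none). Each returns a list of dicts, best first, with "conf" (0 to 1); they miss things now and then, are a little off and sometimes report something else, mostly with a low value. They report only what shows in the picture. A call takes as long as a camera call. They do not tell look-alikes from the thing itself.
- trace(camera, target): "mask" (420x560 bool, what is visible of it) and "at" ([row, column] in pixels, amid what is visible of it).
- landmark_of(camera, target): "at" ([row, column] in pixels: a listed point, or the origin of a listed thing).
The state is a dict: "t": time; "joints": joint angles; "joint_vel": joint speeds; "joint_torque": joint torques, N m; "position": TCP position; "tool_rot": TCP orientation; "force": force on the tool from outside, world axes, zero at the start; "ft_torque": the same for the moment, N m; "gripper_width": finger opening in m; "finger_force": force on a finger pad.
Only numpy, scipy, OpenCV 4.12 (cv2) and the standard library are available. Lean on these libraries where they do the work, as an engineer would, in place of code of your own. Each camera call takes 0.05 s, during which the arm holds its last target. There are 200 camera calls.

### The job

Turn the griddle's knob back to the green keep-warm mark, then slide the spatula under each waffle on the griddle and lay them all flat, side by side and right side up, on the platter, without touching the waffles with the fingers. When all are served, lay the spatula back with its blade flat in the terracotta tray and let go of it, and last turn the knob to the white off mark. Leave the other breakfast things where they stand.

Things in the scene. Friction and masses are not known exactly. Their poses are not given: they have to be found in the camera images.
- griddle: Fixed electric griddle. Origin on the table under the centre of the cooking area; x to its back rim, y left. Black cooking surface 40 mm above the table: x -100 (open front edge) to +75 mm (back rim), y -136 to +136 (side rims); rims 14 mm higher, side rims 6 thick. Right of it (y -145 to -224) the dark control panel, level with the surface, knob at (0, -186).
- knob (a joint): Heat knob, rad, 0 to 3.0 (stops at both ends), grows clockwise from above, friction 0.04 N m, stays put. Black, its grip bar 42 long, 14 thick, 32 mm tall, top 84 above the table. At 0 the bar lies along griddle x, its white pointer to the griddle's front (-x). Marks on the panel: white (off) at 0, green (keep warm) at 1.2, two red (baking). Starts at 2.0 to 2.6. Within 0.12 rad is on a mark.
- knob_grip (a point): Point on the knob's axis at the height to grip the bar, 77 mm above the table (7 mm below the bar's top).
- waffle1: Stiff round golden waffle, 80 mm across, 12 thick (14.5 with its ribs on top), 60 g. Origin at the centre of its underside, z up through the ribs. Underside flat over 64 mm, its edge bevelled up 5 mm to the full 80, so a thin blade wedges under it once the back rim stops it. Two or three waffles lie flat on the griddle, in spots about 88 mm apart along griddle y.
- waffle2: Stiff round golden waffle, 80 mm across, 12 thick (14.5 with its ribs on top), 60 g. Origin at the centre of its underside, z up through the ribs. Underside flat over 64 mm, its edge bevelled up 5 mm to the full 80, so a thin blade wedges under it once the back rim stops it. Two or three waffles lie flat on the griddle, in spots about 88 mm apart along griddle y.
- waffle3: Stiff round golden waffle, 80 mm across, 12 thick (14.5 with its ribs on top), 60 g. Origin at the centre of its underside, z up through the ribs. Underside flat over 64 mm, its edge bevelled up 5 mm to the full 80, so a thin blade wedges under it once the back rim stops it. Two or three waffles lie flat on the griddle, in spots about 88 mm apart along griddle y.
- spatula: Offset turner, 0.2 kg. Origin at the centre of the blade's underside, x to its nose. Slippery steel blade (friction 0.18), 95 long, 66 wide, 2 mm thick. A neck 18 mm wide rises steeply from its rear edge to a level wooden handle: x -158 to -68, 22 wide, 20 tall, underside 52 above the blade's. Stands stably on its blade; centre of mass at x = -16. Starts with its blade in the terracotta tray.
- spatula_grip (a point): Point to grip inside the spatula's handle: 100 mm behind the blade's centre, 62 mm above the blade's underside.
- spatula_nose (a point): Middle of the lower front edge of the spatula's blade, 47.5 mm ahead of the blade's centre.
- platter: White serving platter with a blue lip, fixed. Origin on the table under its centre; x away from the robot, y left. Flat floor 8 mm above the table, 150 mm (x) by 310 mm (y) inside; lip 6 mm wide, its top 18 mm above the table. Room for three waffles side by side along y, with 70 mm to spare.
- rest: Terracotta tray, the spatula's rest, fixed flat on the table: 200 mm (x) by 130 mm (y). Origin under its centre, x away from the robot. Its floor is 6 mm above the table, 190 by 120 mm inside a low lip 5 mm wide whose top is 15 mm above the table.
- jar_mug: Bystander: glass jar mug with a handle, 72 mm wide, 115 mm tall. Origin under its centre.
- syrup: Bystander: closed amber syrup bottle, 56 mm across, 150 mm tall. Origin under its centre.
- butter_dish: Bystander: blue closed butter dish, 110 by 70 mm, 45 mm tall. Origin under its centre.
- salt: Bystander: small glass salt jar with a steel cap, 40 mm across, 85 mm tall. Origin under its centre.
Mind the look-alikes: they are no part of the job. Several things have the shape of the spatula; the one meant has the colours described above. What is shaped like the waffle2 but pink is not meant.

How it is judged:
By the outcome, as a careful person would: the job done as asked, in the order asked, and still so for the second after the job is handed in, with the robot touching nothing.
Of waffle1, waffle2, waffle3 only 2 to 3 are there at a start; the rules pass over those that are not, and their reading is None.
At some moment in a run one of spatula, waffle1, waffle2, waffle3 may be knocked a few centimetres aside while the robot is not near it.
It also fails if it takes over 210 s, if anything falls off the work surface, if the arm or the gripper's body presses on something with over 40 N, if the wrist force passes 120 N, or if a joint passes its speed limit or range.

## Working session

There is one attempt and no reset: what is moved stays moved. The work goes in short steps, Python scripts to look and compute and a tool call to move; the robot and the scene stay as the last step left them, time stands still between calls to the robot, and variables do not carry over. Pictures are saved under pics/ and viewed, at most 14 in all, crops included, and the job is handed in when it is done.

Besides the shell and the picture viewer there is one more tool, called after ">>>" as name(argument=value, ...), one argument or row to a line, values as JSON. send_rows: Moves the arm, as the interface text tells. Its arguments: {"type":"object","properties":{"increments":{"type":"array","items":{"type":"number"}},"newtons":{"type":"number"}},"required":["increments"]}

```bash
mkdir -p pics
cat > h.py <<'E'
import numpy as np, cv2
from bench import env, grab_frame, camera_params, trace, landmark_of
def cam(n):
    c=camera_params(n); K=np.array([[c['fx'],0,c['cx']],[0,c['fy'],c['cy']],[0,0,1.]])
    return K,np.array(c['distortion'],float),np.array(c['eye'],float),np.array(c['rotation'],float)
def rays(n,rc):
    K,D,e,R=cam(n); rc=np.atleast_2d(np.array(rc,float))
    p=cv2.undistortPoints(rc[:,None,::-1].copy(),K,D)[:,0]
    d=np.c_[p[:,0],-p[:,1],-np.ones(len(p))]
    return e,d@R.T
def at_z(n,rc,z):
    e,d=rays(n,rc); return e+d*((z-e[2])/d[:,2])[:,None]
def depth_pts(n,rc,dep):
    e,d=rays(n,rc); rc=np.atleast_2d(rc).astype(int)
    return e+d*dep[rc[:,0],rc[:,1]][:,None]
def tri(a,b):
    (e1,d1),(e2,d2)=rays(*a),rays(*b); d1=d1[0];d2=d2[0]
    s=np.linalg.lstsq(np.c_[d1,-d2],e2-e1,rcond=None)[0]
    p,q=e1+s[0]*d1,e2+s[1]*d2
    return (p+q)/2,np.linalg.norm(p-q)
def proj(n,P):
    K,D,e,R=cam(n); p=(np.atleast_2d(P)-e)@R; p=p*[1,-1,-1]
    return cv2.projectPoints(p,np.zeros(3),np.zeros(3),K,D)[0][:,0][:,::-1]
E
python3 - <<'E'
from h import *
np.set_printoptions(precision=4,suppress=True)
for n in("scene","top"):
    im,d=grab_frame(n); cv2.imwrite(f"pics/{n}0.png",im); np.save(n+"d",d)
    c=camera_params(n); print(n,c['eye'],c['rotation'])
    for t in["griddle","knob_grip","knob","waffle1","spatula","spatula_grip","spatula_nose","platter","rest","jar_mug","syrup","butter_dish","salt"]:
        r=landmark_of(n,t); print(t,[(np.round(x['at'],1).tolist(),round(x['conf'],2)) for x in r])
print(env.get_obs())
E
```

```text
scene [ 1.2717 -0.0764  1.0553] [0.7244 0.2558 0.2157 0.6028]
griddle [([222.3, 348.0], 0.87)]
knob_grip [([238.0, 303.0], 0.57)]Traceback (most recent call last):
  File "<stdin>", line 7, in <module>
ValueError: it knows: butter_dish, griddle, jar_mug, knob_grip, platter, rest, salt, spatula, spatula_grip, spatula_nose, syrup, waffle
```

View pics/scene0.png

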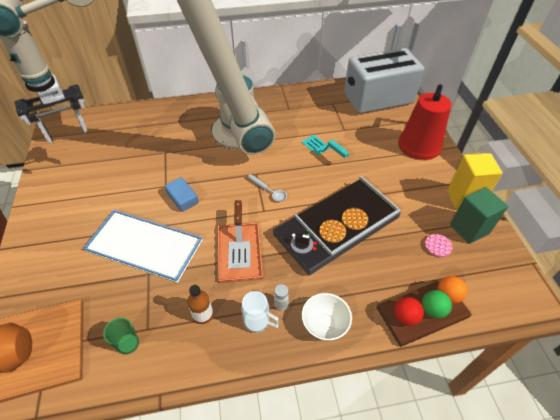

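The scene picture shows two golden waffles on the griddle (near 232,333 and 218,355), and the spatula in the terracotta tray (250,239) with its handle toward the robot. The platter is at (243,143) and the knob at (240,302). The pink waffle and the teal turner are look-alikes. The rotation comes as a quaternion, so I'll fix the helper for that.

```bash
sed -i "s/np.array(c\['rotation'\],float)/Rot.from_quat(np.roll(c['rotation'],-1)).as_matrix()/; 1a from scipy.spatial.transform import Rotation as Rot" h.py
python3 - <<'E'
from h import *
np.set_printoptions(precision=4,suppress=True)
L={}
for n in("scene","top"):
    im,d=grab_frame(n); cv2.imwrite(f"pics/{n}0.png",im); np.save(n+"d",d)
    c=camera_params(n); print(n,c['eye'],c['rotation'])
    for t in["griddle","knob_grip","waffle","spatula","spatula_grip","spatula_nose","platter","rest"]:
        r=landmark_of(n,t); L[n,t]=r; print(t,[(np.round(x['at'],1).tolist(),round(x['conf'],2),depth_pts(n,x['at'],d)[0]) for x in r])
for t in["griddle","knob_grip","spatula","spatula_grip","spatula_nose","platter","rest"]:
    for a in L["scene",t]:
        for b in L["top",t]: print(t,*tri(("scene",a['at']),("top",b['at'])))
print(env.get_obs())
E
```

```text
scene [ 1.2717 -0.0764  1.0553] [0.7244 0.2558 0.2157 0.6028]
griddle [([226.4, 345.2], 0.95, array([0.5669, 0.2639, 0.0424]))]
knob_grip [([238.4, 302.3], 0.56, array([0.6129, 0.1163, 0.0811]))]
waffle [([232.8, 331.7], 0.85, array([0.5922, 0.2126, 0.0562])), ([245.9, 438.3], 0.8, array([0.6692, 0.5325, 0.0117])), ([219.7, 353.0], 0.61, array([0.5517, 0.2925, 0.0501]))]
spatula [([255.2, 237.7], 0.8, array([ 0.5885, -0.0751,  0.0084])), ([143.4, 318.3], 0.63, array([0.1372, 0.2895, 0.0003]))]
spatula_grip [([218.5, 236.5], 0.78, array([ 0.5021, -0.0629,  0.0773])), ([235.2, 332.2], 0.72, array([0.6   , 0.2122, 0.0547])), ([198.2, 181.6], 0.66, array([ 0.3614, -0.2283,  0.046 ])), ([317.8, 202.4], 0.44, array([ 0.7878, -0.1896,  0.0446]))]
spatula_nose [([137.7, 308.1], 0.92, array([ 0.0965,  0.2591, -0.001 ])), ([266.2, 241.2], 0.6, array([ 0.6276, -0.0696,  0.0066])), ([219.2, 237.1], 0.39, array([ 0.5051, -0.0614,  0.0773]))]
platter [([246.1, 143.6], 0.64, array([ 0.5006, -0.3566,  0.0059]))]
rest [([253.1, 238.0], 0.95, array([ 0.5801, -0.0733,  0.0069]))]
top [0.3675 0.0759 1.7
[... 2718 characters left out ...]
7 -0.1069  0.3393] 0.08479358208250518
spatula_nose [0.532  0.0989 0.1514] 0.3261945238981644
platter [ 0.4815 -0.3654 -0.0197] 0.003812457114053734
rest [ 0.5776 -0.0752  0.0036] 0.003836879429855961
{'t': 1.05, 'joints': array([-1.38  ,  0.2759,  1.5049,  0.    ,  1.3607, -0.121 ]), 'joint_vel': array([-0.0015, -0.001 ,  0.    ,  0.0004, -0.0014, -0.0015]), 'joint_torque': array([ -0.0029, -40.4482, -23.75  ,   0.0703,   0.0249,   0.    ]), 'position': array([ 0.1764, -0.5473,  0.2055]), 'tool_rot': array([0.    , 0.9879, 0.1552, 0.    ]), 'force': array([-0.5506,  0.8749,  0.0955]), 'ft_torque': array([ 0.0185,  0.0115, -0.0391]), 'finger_force': 0.0, 'gripper_width': 0.09434839002321284}
```

View pics/top0.png

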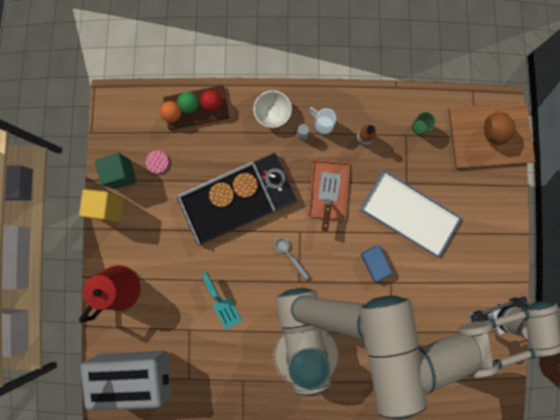

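The top picture shows the same layout from above, with world x up and y left. The griddle's knob is at (178,275), the waffles at (185,245) and (195,220), and the platter at (212,411). The spatula's handle points toward the robot at (215,326). Next I'll fit the poses from depth and colour.

```bash
cat > fit.py <<'E'
from h import *
np.set_printoptions(precision=4,suppress=True)
def cloud(n,grab=True):
    im,d=grab_frame(n); rr,cc=np.mgrid[0:420,0:560]
    P=depth_pts(n,np.c_[rr.ravel(),cc.ravel()],d).reshape(420,560,3)
    P[d==0]=np.nan
    return im,P
def rect(xy):
    r=cv2.minAreaRect((xy*1000).astype(np.float32)); return np.array(r[0])/1000,np.array(r[1]),r[2],cv2.boxPoints(r)/1000
E
python3 - <<'E'
from fit import *
C={n:cloud(n) for n in("scene","top")}
for n,(im,P) in C.items():
    print(n)
    hsv=cv2.cvtColor(im,cv2.COLOR_BGR2HSV)
    for t in["griddle","platter","rest"]:
        m=trace(n,t)[0]['mask']; Q=P[m]; Q=Q[np.isfinite(Q[:,0])]
        z=np.median(Q[:,2]); 
        if t=="griddle": Q=Q[(Q[:,2]>.03)&(Q[:,2]<.065)]
        else:
            ct=max(cv2.findContours(m.astype(np.uint8),0,2)[0],key=cv2.contourArea)[:,0,::-1]
            Q=at_z(n,ct,.012)
        print(t,z,*rect(Q[:,:2])[:3]); print(rect(Q[:,:2])[3].tolist())
    k=np.array([.612,.117]); 
    m=(np.hypot(P[...,0]-k[0],P[...,1]-k[1])<.035)&(P[...,2]>.07)&(P[...,2]<.1)
    Q=P[m]; print("knob",len(Q),Q.mean(0),Q[:,2].max()); u,s,v=np.linalg.svd(Q[:,:2]-Q[:,:2].mean(0)); print(v[0],s)
    m=(np.hypot(P[...,0]-.49,P[...,1]+.06)<.09)&(P[...,2]>.05)&(P[...,2]<.1)
    Q=P[m]; print("handle",len(Q),Q.mean(0),np.median(Q[:,2]),*rect(Q[:,:2])[:3]); u,s,v=np.linalg.svd(Q[:,:2]-Q[:,:2].mean(0)); print(v[0],s)
    for r in trace(n,"waffle"):
        Q=P[r['mask']]; print('waf',r['conf'],len(Q),np.nanmean(Q,0),*rect(Q[np.isfinite(Q[:,0])][:,:2])[:2])
    c=proj(n,[k[0],k[1],.08])[0].astype(int); print(c)
im=C['scene'][0]; a=cv2.resize(im[165:285,200:400],None,fx=4,fy=4,interpolation=2)
im=C['top'][0]; b=cv2.resize(im[140:250,170:350],None,fx=4,fy=4,interpolation=2)
cv2.imwrite('pics/c1.png',a); cv2.imwrite('pics/c2.png',b)
E
```

```text
scene
griddle 0.04158275375852183 [0.5388 0.2448] [186.9439 368.1259] 25.128202438354492
[[0.3759656250476837, 0.3717610836029053], [0.5322884917259216, 0.038474634289741516], [0.7015399932861328, 0.11785943806171417], [0.5452170968055725, 0.45114588737487793]]
platter 0.008615557952795339 [ 0.4951 -0.3556] [330.4241 168.622 ] 59.46498107910156
[[0.3384958505630493, -0.4550333321094513], [0.48373308777809143, -0.5407042503356934], [0.6516098976135254, -0.2561037540435791], [0.5063726902008057, -0.17043286561965942]]
rest 0.006957982270234142 [ 0.5749 -0.0703] [131.8768 212.4612] 85.15160369873047
[[0.46351203322410583, -0.12704895436763763], [0.675213098526001, -0.14500607550144196], [0.686359167098999, -0.013601135462522507], [0.47465813159942627, 0.004355987533926964]]
knob 90 [0.6088 0.1161 0.081 ] 0.08802236174810008
[-0.3644 -0.9313] [0.1155 0.0403]
handle 212 [ 0.4838 -0.0573  0.0747] 0.07712861138946725 [ 0.4749 -0.0566] [21.9917 97.1748] 82.39948272705078
[ 0.9888 -0.1492] [0.4159 0.0956]
waf 0.93 455 [0.6683 0.5304 0.0141] [0.6665 0.5314] [76.7905 76.9191]
waf 0.9 408 [0.551
[... 653 characters left out ...]
0.007061441546737157 [ 0.573 -0.073] [132.5256 205.6256] 86.42477416992188
[[0.4662338197231293, -0.132676899433136], [0.6714593172073364, -0.14549949765205383], [0.6797234416007996, -0.013231826946139336], [0.4744979739189148, -0.0004092254675924778]]
knob 58 [0.6033 0.1129 0.0828] 0.09265045452232279
[0.3864 0.9223] [0.0905 0.0329]
handle 170 [ 0.4732 -0.0585  0.0766] 0.07752731041641037 [ 0.4734 -0.0591] [21.555  95.6031] 84.73077392578125
[-0.9935  0.1141] [0.3509 0.0769]
waf 0.85 401 [0.6625 0.5302 0.0128] [0.6628 0.531 ] [78.3586 78.8092]
waf 0.71 419 [0.546  0.2943 0.0534] [0.5466 0.2943] [75.7122 76.0613]
waf 0.69 412 [0.5799 0.2116 0.0534] [0.5818 0.2119] [76.6161 71.471 ]
[174 273]
```

View pics/c1.png

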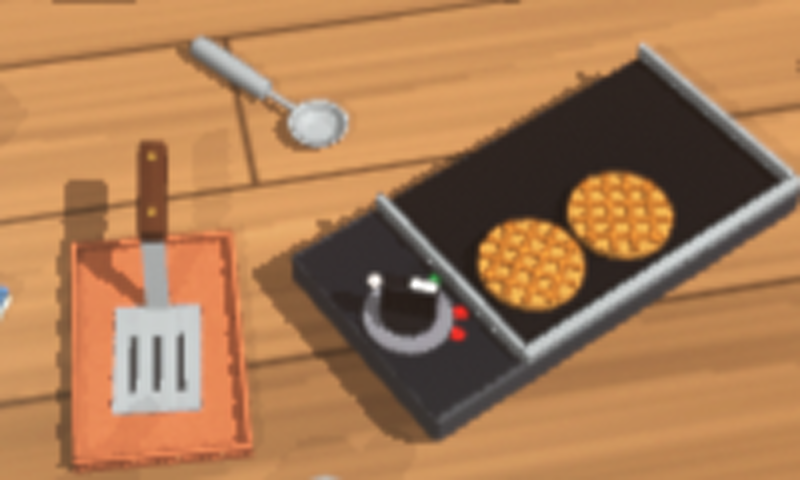

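View pics/c2.png

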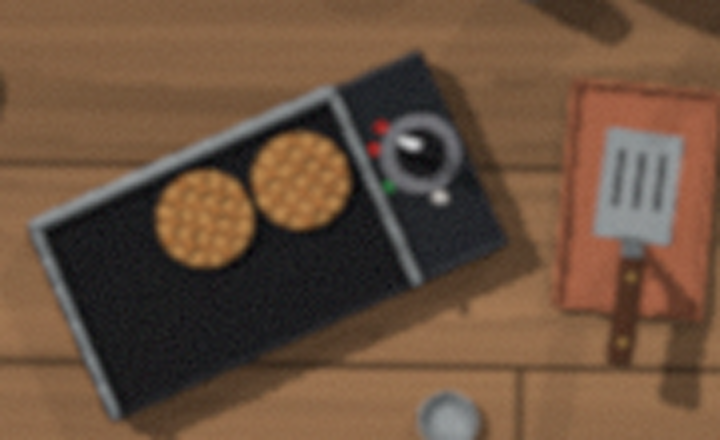

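The griddle is at about (0.528, 0.286) with a yaw of 25°, and the knob at (0.607, 0.1165). The knob's bar lies at 68° in the world, so it reads about 2.39 rad, which fits the picture where the pointer is past the second red mark. Turning it to green takes +68° counter-clockwise.

I'm moving to the knob first.

>>> send_rows(
  increments=[0.215, 0.332, 0, 0, 0, 50.3, 0, 0.215, 0.332, 0, 0, 0, 50.3, 0, 0.215, 0.332, 0, 0, 0, 50.3, 0, 0.215, 0.332, 0, 0, 0, 50.3, 0, 0.215, 0.332, 0, 0, 0, 50.3, 0, 0.215, 0.332, 0, 0, 0, 50.3, 0, 0.215, 0.332, 0, 0, 0, 50.3, 0, 0.215, 0.332, 0, 0, 0, 50.3, 0, 0.215, 0.332, 0, 0, 0, 50.3, 0, 0.215, 0.332, 0, 0, 0, 50.3, 0],
  newtons=30,
)

```text
t: 2.38
position: [0.3929, -0.2115, 0.2058]
tool_rot: [-0.0, 0.828, 0.561, 0.001]
force: [-0.4, -1.2, -0.2]
gripper_width: 0.0469
finger_force: 0.0
```

>>> send_rows(
  increments=[0.216, 0.332, -0.05, 0, 0, 0, 0, 0.216, 0.332, -0.05, 0, 0, 0, 0, 0.216, 0.332, -0.05, 0, 0, 0, 0, 0.216, 0.332, -0.05, 0, 0, 0, 0, 0.216, 0.332, -0.05, 0, 0, 0, 0, 0.216, 0.332, -0.05, 0, 0, 0, 0, 0.216, 0.332, -0.05, 0, 0, 0, 0, 0.216, 0.332, -0.05, 0, 0, 0, 0, 0.216, 0.332, -0.05, 0, 0, 0, 0, 0.216, 0.332, -0.05, 0, 0, 0, 0],
)

```text
t: 3.22
position: [0.6092, 0.1206, 0.1547]
tool_rot: [-0.0, 0.828, 0.561, 0.001]
force: [0.9, -0.7, -0.1]
gripper_width: 0.0469
finger_force: 0.0
```

```bash
cat > st.py <<'E'
from h import *
np.set_printoptions(precision=4,suppress=True)
o=env.get_obs(); q=o['tool_rot']; R=Rot.from_quat(np.roll(q,-1)).as_matrix()
print('t',o['t'],'pos',o['position'],'yaw_x',np.degrees(np.arctan2(R[1,0],R[0,0])),'z',R[:,2],'J',o['joints'],'F',o['force'],'T',o['ft_torque'],'w',o['gripper_width'],o['finger_force'])
E
python3 st.py
```

```text
t 3.2167 pos [0.6092 0.1206 0.1547] yaw_x 68.29168385930427 z [ 0.0009  0.0016 -1.    ] J [0.0825 0.3743 1.4854 0.0015 1.2809 0.461 ] F [ 0.9279 -0.6646 -0.057 ] T [-0.0951 -0.0998 -0.0163] w 0.046924635027431404 0.0
```

>>> send_rows(
  increments=[0, 0, -0.04, 0, 0, 0, 0, 0, 0, -0.07, 0, 0, 0, 0, 0, 0, -0.097, 0, 0, 0, 0, 0, 0, -0.097, 0, 0, 0, 0, 0, 0, -0.097, 0, 0, 0, 1, 0, 0, -0.097, 0, 0, 0, 1, 0, 0, -0.097, 0, 0, 0, 1, 0, 0, -0.097, 0, 0, 0, 1, 0, 0, -0.097, 0, 0, 0, 1, 0, 0, -0.097, 0, 0, 0, 1],
  newtons=30,
)

```text
t: 4.05
position: [0.6056, 0.1176, 0.06]
tool_rot: [-0.001, 0.828, 0.56, -0.0]
force: [-4.3, 2.0, 6.5]
gripper_width: 0.014
finger_force: 30.0
```

```bash
python3 st.py
```

```text
t 4.05 pos [0.6056 0.1176 0.06  ] yaw_x 68.12099983203217 z [-0.0025  0.0019 -1.    ] J [0.0778 0.4478 1.6206 0.0023 1.0755 0.4585] F [-4.2654  1.9817  6.4626] T [ 0.4106  0.9433 -0.0199] w 0.014023082145398847 29.953536987304688
```

>>> send_rows(
  increments=[0, 0, -0.002, 0, 0, 7, 1, 0, 0, -0.002, 0, 0, 14, 1, 0, 0, -0.002, 0, 0, 21, 1, 0, 0, -0.002, 0, 0, 28, 1, 0, 0, -0.002, 0, 0, 35, 1, 0, 0, -0.002, 0, 0, 42, 1, 0, 0, -0.002, 0, 0, 49, 1, 0, 0, -0.002, 0, 0, 56, 1, 0, 0, -0.002, 0, 0, 63, 1, 0, 0, -0.002, 0, 0, 68, 1],
)

```text
t: 4.88
position: [0.6037, 0.1172, 0.0599]
tool_rot: [-0.003, 0.371, 0.929, -0.001]
force: [-10.4, 1.1, 18.8]
gripper_width: 0.0142
finger_force: 29.9
```

>>> send_rows(
  increments=[0, 0, 0, 0, 0, 0, 1, 0, 0, 0, 0, 0, 0, 1, 0, 0, 0, 0, 0, 0, 1],
)

```text
t: 5.13
position: [0.6037, 0.1172, 0.0599]
tool_rot: [-0.003, 0.373, 0.928, -0.001]
force: [-10.7, 1.8, 18.2]
gripper_width: 0.014
finger_force: 30.0
```

```bash
python3 st.py
```

```text
t 5.1333 pos [0.6037 0.1172 0.0599] yaw_x 136.16908261092905 z [-0.0051  0.0008 -1.    ] J [ 0.0779  0.4467  1.6228  0.0013  1.077  -0.7286] F [-10.6647   1.7909  18.1695] T [0.1535 1.839  0.0121] w 0.0140212301732583 29.95901048183441
```

>>> send_rows(
  increments=[-0.003, 0, 0.003, 0, 0, 0, 0, -0.003, 0, 0.003, 0, 0, 0, 0, -0.003, 0, 0.003, 0, 0, 0, 0, -0.003, 0, 0.04, 0, 0, 0, 0, -0.003, 0, 0.08, 0, 0, 0, 0, -0.003, 0, 0.12, 0, 0, 0, 0, -0.06, -0.08, 0.12, 0, 0, 20, 0, -0.1, -0.13, 0.12, 0, 0, 38, 0, -0.12, -0.17, 0.12, 0, 0, 38, 0, -0.12, -0.17, 0.12, 0, 0, 38, 0],
)

```text
t: 5.97
position: [0.5114, -0.0172, 0.1766]
tool_rot: [0.0, 0.136, 0.991, -0.0]
force: [0.5, -0.3, -0.5]
gripper_width: 0.0468
finger_force: 0.0
```

```bash
cat > look.py <<'E'
from fit import *
for n in("scene","top"):
    im,P=cloud(n); cv2.imwrite(f"pics/k_{n}.png",im)
    k=np.array([.604,.117]); 
    m=(np.hypot(P[...,0]-k[0],P[...,1]-k[1])<.035)&(P[...,2]>.07)&(P[...,2]<.1)
    Q=P[m]; u,s,v=np.linalg.svd(Q[:,:2]-Q[:,:2].mean(0)); print("knob",len(Q),Q.mean(0),np.degrees(np.arctan2(v[0,1],v[0,0]))%180)
    m=(np.hypot(P[...,0]-.48,P[...,1]+.06)<.1)&(P[...,2]>.065)&(P[...,2]<.09)
    Q=P[m]; u,s,v=np.linalg.svd(Q[:,:2]-Q[:,:2].mean(0)); print("handle",len(Q),np.median(Q[:,2]),*rect(Q[:,:2])[:2],np.degrees(np.arctan2(v[0,1],v[0,0]))%180)
    for r in landmark_of(n,"waffle")+landmark_of(n,"spatula"): print(r['conf'],at_z(n,r['at'],.054))
E
python3 look.py; python3 st.py
```

```text
knob 79 [0.6091 0.1163 0.0817] 132.88145661360775
handle 188 0.07734985813052064 [ 0.4744 -0.0567] [21.9947 94.3121] 171.57641450982896
0.96 [[0.5618 0.2898 0.054 ]]
0.71 [[0.7006 0.5031 0.054 ]]
0.62 [[0.5971 0.209  0.054 ]]
0.4 [[ 0.4826 -0.054   0.054 ]]
0.98 [[ 0.6188 -0.0796  0.054 ]]
0.93 [[0.1807 0.2658 0.054 ]]
knob 55 [0.6032 0.1121 0.0833] 135.7072987309967
handle 96 0.07798650530418283 [ 0.4543 -0.057 ] [18.8519 54.0352] 172.6068333485102
0.85 [[0.6524 0.5198 0.054 ]]
0.83 [[0.5774 0.2159 0.054 ]]
0.69 [[0.549  0.2998 0.054 ]]
0.81 [[0.1518 0.2735 0.054 ]]
t 6.2667 pos [ 0.5133 -0.0154  0.1765] yaw_x 163.88836453298924 z [ 0.0011  0.0006 -1.    ] J [-0.1663  0.2017  1.6814  0.0009  1.2575 -1.4561] F [ 0.1046  0.7292 -0.6138] T [ 0.0654 -0.1122  0.0009] w 0.0471688710934168 0.0
```

>>> send_rows(
  increments=[-0.0183, -0.0456, -0.03, 0, 0, 8.2, 0, -0.0183, -0.0456, -0.03, 0, 0, 8.2, 0, -0.0183, -0.0456, -0.06, 0, 0, 8.2, 0, -0.0183, -0.0456, -0.06, 0, 0, 8.2, 0, -0.0183, -0.0456, -0.06, 0, 0, 8.2, 0],
)

```text
t: 6.68
position: [0.4936, -0.0604, 0.1154]
tool_rot: [-0.002, 0.068, 0.998, 0.001]
force: [-0.7, -0.9, 0.3]
gripper_width: 0.0471
finger_force: 0.0
```

```bash
python3 st.py
```

```text
t 6.6833 pos [ 0.4936 -0.0604  0.1154] yaw_x 172.17417629150538 z [-0.0032  0.0015 -1.    ] J [-0.2622  0.2325  1.806   0.0007  1.1065 -1.6967] F [-0.7195 -0.9141  0.3413] T [ 0.0453 -0.174   0.0214] w 0.04710087719782611 0.0
```

>>> send_rows(
  increments=[0.001, -0.0006, -0.03, 0, 0, 0, 0, 0.001, -0.0006, -0.0665, 0, 0, 0, 0, 0.001, -0.0006, -0.0665, 0, 0, 0, 0, 0.001, -0.0006, -0.0665, 0, 0, 0, 0, 0.001, -0.0006, -0.0665, 0, 0, 0, 1, 0.001, -0.0006, -0.0665, 0, 0, 0, 1, 0.001, -0.0006, -0.0665, 0, 0, 0, 1, 0.001, -0.0006, -0.0665, 0, 0, 0, 1, 0.001, -0.0006, -0.0665, 0, 0, 0, 1, 0.001, -0.0006, -0.0665, 0, 0, 0, 1],
  newtons=60,
)

```text
t: 7.52
position: [0.4957, -0.0624, 0.0513]
tool_rot: [0.001, 0.069, 0.998, -0.0]
force: [-0.8, 0.6, 6.5]
gripper_width: 0.0216
finger_force: 59.9
```

```bash
python3 st.py
```

```text
t 7.5167 pos [ 0.4957 -0.0624  0.0513] yaw_x 172.11747320068878 z [ 0.0024 -0.0003 -1.    ] J [-0.2647  0.3038  1.8943  0.0004  0.9412 -1.6982] F [-0.7817  0.6422  6.4648] T [ 0.1669 -0.1846 -0.0555] w 0.021590161492562952 59.85161304473877
```

>>> send_rows(
  increments=[0, 0, 0.03, 0, 0, 0, 1, 0, 0, 0.06, 0, 0, 0, 1, 0, 0, 0.09, 0, 0, 0, 1, 0, 0, 0.12, 0, 0, 0, 1, 0, 0, 0.12, 0, 0, 0, 1],
)

```text
t: 7.93
position: [0.4982, -0.0632, 0.1755]
tool_rot: [0.005, 0.069, 0.998, -0.001]
force: [0.9, -0.1, -2.5]
gripper_width: 0.0216
finger_force: 59.8
```

```bash
python3 st.py
cat > blade.py <<'E'
# blade/handle pose in hand from depth, expressed relative to TCP in heading frame
from fit import *
import sys
o=env.get_obs(); p=o['position']; R=Rot.from_quat(np.roll(o['tool_rot'],-1)).as_matrix()
h=-R[:,0].copy(); h[2]=0; h/=np.linalg.norm(h); s=np.cross([0,0,1],h)
for n in("scene","top"):
    im,P=cloud(n); D=P-p; a,b,c=D@h,D@s,D[...,2]
    m=(a>.04)&(a<.16)&(abs(b)<.045)&(c>-.08)&(c<.0)
    m&=im.max(2).astype(int)-im.min(2)<40
    A,B,Z=a[m],b[m],c[m]
    if len(A)<30: print(n,len(A)); continue
    f=np.linalg.lstsq(np.c_[A,B,np.ones(len(A))],Z,rcond=None)[0]
    r=abs(Z-np.c_[A,B,np.ones(len(A))]@f)<.005
    f=np.linalg.lstsq(np.c_[A,B,np.ones(len(A))][r],Z[r],rcond=None)[0]
    print(n,len(A),r.sum(),'pitch',np.degrees(np.arctan(f[0])),'roll',np.degrees(np.arctan(f[1])),'top z rel TCP at a=.092:',f@[.092,0,1],'a',np.percentile(A[r],[1,99]),'b',np.percentile(B[r],[1,99]))
    cc=proj(n,p+h*.05)[0].astype(int); r0=max(cc[0]-60,0);c0=max(cc[1]-80,0)
    cv2.imwrite(f"pics/b_{n}.png",cv2.resize(im[r0:r0+120,c0:c0+160],None,fx=4,fy=4))
E
python3 blade.py
```

```text
t 7.9333 pos [ 0.4982 -0.0632  0.1755] yaw_x 172.13411202111868 z [ 0.0102 -0.0028 -0.9999] J [-0.2647  0.1803  1.7124 -0.      1.2383 -1.6982] F [ 0.8625 -0.0845 -2.4958] T [ 0.0773 -0.1349  0.0308] w 0.02161677167503119 59.84789550304413
scene 653 633 pitch 0.12145129656299421 roll 0.28245523714750764 top z rel TCP at a=.092: -0.04256132244575043 a [0.0421 0.1355] b [-0.0295  0.0334]
top 167 129 pitch -2.2482204539587074 roll -0.982854403053331 top z rel TCP at a=.092: -0.04539587815315861 a [0.1026 0.134 ] b [-0.0317  0.0317]
```

>>> send_rows(
  increments=[-0.03, 0.04, 0, 0, 0, 5, 1, -0.06, 0.09, 0, 0, 0, 12, 1, -0.115, 0.186, -0.02, 0, 0, 33, 1, -0.115, 0.186, -0.02, 0, 0, 33, 1, -0.115, 0.186, -0.02, 0, 0, 33, 1, -0.115, 0.186, -0.02, 0, 0, 33, 1, -0.115, 0.186, -0.02, 0, 0, 33, 1, -0.115, 0.186, -0.02, 0, 0, 33, 1, -0.115, 0.186, -0.02, 0, 0, 33, 1, -0.115, 0.186, -0.02, 0, 0, 33, 1],
)

```text
t: 8.87
position: [0.3805, 0.1229, 0.1496]
tool_rot: [-0.0, -0.217, 0.976, -0.0]
force: [1.0, 0.7, -2.1]
gripper_width: 0.0215
finger_force: 59.8
```

```bash
cat > w.py <<'E'
from fit import *
O=np.array([.5255,.286]); a=np.radians(25); X=np.array([np.cos(a),np.sin(a)]);Y=np.array([-X[1],X[0]])
for n in("scene","top"):
    im,P=cloud(n)
    cv2.imwrite(f"pics/w_{n}.png",im)
    for r in trace(n,"waffle"):
        Q=P[r['mask']]; Q=Q[np.isfinite(Q[:,0])]; Q=Q[abs(Q[:,2]-np.median(Q[:,2]))<.012]
        c=Q.mean(0); g=(c[:2]-O); print(n,'waf',round(r['conf'],2),len(Q),c,'griddle',g@X,g@Y)
E
python3 w.py; python3 st.py; python3 blade.py
```

```text
scene waf 0.95 465 [0.6677 0.5304 0.0139] griddle 0.2321651819603553 0.1614444989085606
scene waf 0.9 451 [0.5504 0.2974 0.0537] griddle 0.027340665173923178 -0.00020826155990635452
scene waf 0.63 466 [0.5844 0.2172 0.0538] griddle 0.02432949946885049 -0.08723476600924046
scene waf 0.23 50 [0.6146 0.1148 0.069 ] griddle 0.008370762874974012 -0.1927935636634443
top waf 0.88 377 [0.6634 0.5296 0.0129] griddle 0.22793874051116503 0.1624643484874183
top waf 0.83 372 [0.5773 0.2121 0.0532] griddle 0.01574042825518596 -0.08890821437414309
top waf 0.71 424 [0.5457 0.2939 0.0533] griddle 0.02162613556626299 -0.0014167303345510188
t 9.0667 pos [0.3804 0.1231 0.15  ] yaw_x -154.96274902243758 z [-0.0001 -0.     -1.    ] J [ 0.1386  0.0523  1.9342 -0.      1.1551 -1.8692] F [ 0.2577  0.069  -2.2678] T [-0.0118 -0.0098 -0.0049] w 0.021396235317390665 59.84761297702789
scene 503 490 pitch -0.377276151309363 roll -0.32818853954121463 top z rel TCP at a=.092: -0.04335990838285142 a [0.0428 0.1361] b [-0.0309  0.0337]
top 452 367 pitch -0.7330808474721187 roll -1.614814323667078 top z rel TCP at a=.092: -0.043618092818346846 a [0.0564 0.1327] b [-0.0337  0.0312]
```

>>> send_rows(
  increments=[0, -0.001, -0.03, -0.85, 1.81, 0, 1, 0, -0.001, -0.05, -0.85, 1.81, 0, 1, 0, -0.001, -0.056, -0.85, 1.81, 0, 1, 0, -0.001, -0.058, -0.85, 1.81, 0, 1, 0, -0.001, -0.058, -0.85, 1.81, 0, 1, 0, -0.001, -0.058, -0.85, 1.81, 0, 1],
)

```text
t: 9.67
position: [0.3807, 0.1229, 0.0929]
tool_rot: [-0.016, -0.217, 0.976, -0.004]
force: [-0.4, 0.7, -2.5]
gripper_width: 0.0217
finger_force: 59.8
```

```bash
python3 st.py
```

```text
t 9.6667 pos [0.3807 0.1229 0.0929] yaw_x -154.87584795850503 z [-0.0298 -0.0144 -0.9995] J [ 0.1477  0.135   2.0048 -0.0115  1.0334 -1.8556] F [-0.3534  0.7294 -2.5248] T [ 0.014   0.0051 -0.0132] w 0.02173953226062864 59.847663044929504
```

>>> send_rows(
  increments=[0, 0, -0.001, 0, 0, 0, 1, 0, 0, -0.002, 0, 0, 0, 1, 0, 0, -0.002, 0, 0, 0, 1],
)

```text
t: 9.92
position: [0.3803, 0.1229, 0.0905]
tool_rot: [-0.016, -0.218, 0.976, -0.004]
force: [-0.1, 0.2, -2.3]
gripper_width: 0.0214
finger_force: 59.8
```

>>> send_rows(
  increments=[0, 0, -0.001, 0, 0, 0, 1, 0, 0, -0.001, 0, 0, 0, 1, 0, 0, -0.001, 0, 0, 0, 1],
)

```text
t: 10.17
position: [0.3803, 0.1229, 0.0895]
tool_rot: [-0.016, -0.218, 0.976, -0.004]
force: [-0.8, -1.2, 2.4]
gripper_width: 0.0215
finger_force: 59.8
```

>>> send_rows(
  increments=[0, 0, -0.001, 0, 0, 0, 1, 0, 0, -0.001, 0, 0, 0, 1, 0, 0, -0.001, 0, 0, 0, 1],
)

```text
t: 10.42
position: [0.3803, 0.1229, 0.0884]
tool_rot: [-0.017, -0.218, 0.976, -0.004]
force: [-2.3, 0.1, 3.2]
gripper_width: 0.0213
finger_force: 59.9
```

>>> send_rows(
  increments=[0, 0, -0.001, 0, 0, 0, 1, 0, 0, -0.001, 0, 0, 0, 1, 0, 0, -0.001, 0, 0, 0, 1],
)

```text
t: 10.67
position: [0.3801, 0.123, 0.0872]
tool_rot: [-0.017, -0.218, 0.976, -0.004]
force: [-3.1, 0.6, 4.8]
gripper_width: 0.0213
finger_force: 60.0
```

>>> send_rows(
  increments=[0.009, 0.0042, 0.001, 0, 0, 0, 1, 0.0181, 0.0085, 0.001, 0, 0, 0, 1, 0.0272, 0.0127, 0.001, 0, 0, 0, 1, 0.0362, 0.0169, 0.001, 0, 0, 0, 1, 0.0453, 0.0211, 0.001, 0, 0, 0, 1, 0.0544, 0.0254, 0.001, 0, 0, 0, 1, 0.0634, 0.0296, 0.001, 0, 0, 0, 1, 0.0725, 0.0338, 0.001, 0, 0, 0, 1, 0.0816, 0.038, 0.001, 0, 0, 0, 1, 0.0906, 0.0423, 0.001, 0, 0, 0, 1],
)

```text
t: 11.5
position: [0.4712, 0.1655, 0.0879]
tool_rot: [-0.017, -0.218, 0.976, -0.004]
force: [-1.8, -0.7, 2.0]
gripper_width: 0.0217
finger_force: 60.0
```

```bash
python3 st.py; python3 w.py; python3 blade.py
```

```text
t 11.5 pos [0.4712 0.1655 0.0879] yaw_x -154.86205078311227 z [-0.032  -0.0149 -0.9994] J [ 0.2047  0.2811  1.816  -0.0092  1.0789 -1.8004] F [-1.8448 -0.6501  2.0471] T [ 0.004  -0.0156  0.0093] w 0.021659790824654232 59.98954653739929
scene waf 0.86 476 [0.6677 0.5309 0.0139] griddle 0.23233935638333308 0.1618739551078779
scene waf 0.62 476 [0.5972 0.2222 0.0557] griddle 0.037983141589333656 -0.08815846465596758
scene waf 0.58 446 [0.5504 0.297  0.0538] griddle 0.02717497987986405 -0.0005348995308345681
top waf 0.77 283 [0.5482 0.3042 0.0537] griddle 0.028251779594692474 0.006864368790945852
top waf 0.77 394 [0.6624 0.5309 0.0123] griddle 0.22755592687832768 0.1641273097446338
top waf 0.73 370 [0.5986 0.2204 0.0546] griddle 0.038502046785106665 -0.09029827883700198
scene 469 447 pitch -1.7253386001977693 roll 0.4215304043562444 top z rel TCP at a=.092: -0.045374061459790664 a [0.0406 0.1576] b [-0.0443  0.0442]
top 42 34 pitch -1.2044049613010492 roll 3.0403831726476693 top z rel TCP at a=.092: -0.045636178668310184 a [0.1021 0.1589] b [-0.0449  0.0446]
```

>>> send_rows(
  increments=[0.0072, 0.0034, 0, 0, 0, 0, 1, 0.0145, 0.0068, 0, 0, 0, 0, 1, 0.0217, 0.0101, 0, 0, 0, 0, 1, 0.029, 0.0135, 0, 0, 0, 0, 1, 0.029, 0.0135, 0, 0, 0, 0, 1],
)

```text
t: 12.22
position: [0.5019, 0.1795, 0.088]
tool_rot: [-0.016, -0.218, 0.976, -0.004]
force: [1.4, -0.2, -0.4]
gripper_width: 0.0213
finger_force: 60.0
```

```bash
python3 st.py; python3 w.py; python3 blade.py
```

```text
t 12.2167 pos [0.5019 0.1795 0.088 ] yaw_x -154.85830554447688 z [-0.0292 -0.0138 -0.9995] J [ 0.2183  0.3248  1.7476 -0.0081  1.1006 -1.7876] F [ 1.4339 -0.2499 -0.4142] T [ 0.2645 -0.4397  0.0315] w 0.02132978094779377 59.98845040798187
scene waf 0.97 463 [0.5978 0.2238 0.0563] griddle 0.03922707491687638 -0.08690179896099641
scene waf 0.93 447 [0.5509 0.2965 0.0538] griddle 0.02746597424008198 -0.0011688508933081682
scene waf 0.69 460 [0.6672 0.5299 0.014 ] griddle 0.2315052241999972 0.1612070771473645
top waf 0.92 391 [0.6628 0.5299 0.0126] griddle 0.22755197716288236 0.1630201488314673
top waf 0.61 134 [0.5417 0.3162 0.0527] griddle 0.027448643631372328 0.020538480458629986
top waf 0.53 66 [0.6194 0.2237 0.0561] griddle 0.058788488125524646 -0.0961207067428872
top waf 0.27 2998 [0.5231 0.2721 0.0416] griddle -0.008034406617619975 -0.01154123970420462
scene 509 309 pitch -1.4499271549562984 roll 0.7160539388448393 top z rel TCP at a=.092: -0.045423709966437534 a [0.0413 0.1554] b [-0.0446  0.0446]
top 143 80 pitch 28.047811262200003 roll -0.10486209460736103 top z rel TCP at a=.092: -0.06621204865465248 a [0.121  0.1515] b [-0.0442  0.0423]
```

>>> send_rows(
  increments=[0, 0, 0.002, 0.8, -1.8, 0, 1, 0, 0, 0.005, 1.5, -3.2, 0, 1, 0, 0, 0.01, 2.11, -4.53, 0, 1, 0, 0, 0.018, 2.11, -4.53, 0, 1, 0, 0, 0.028, 2.11, -4.53, 0, 1, 0, 0, 0.04, 2.11, -4.53, 0, 1, 0, 0, 0.05, 2.11, -4.53, 0, 1, 0, 0, 0.055, 2.11, -4.53, 0, 1, 0, 0, 0.055, 2.11, -4.53, 0, 1],
)

```text
t: 13.27
position: [0.5008, 0.1789, 0.1448]
tool_rot: [0.027, -0.218, 0.976, 0.006]
force: [0.3, -0.2, -2.7]
gripper_width: 0.0212
finger_force: 60.0
```

```bash
python3 st.py; python3 w.py; python3 blade.py
```

```text
t 13.2667 pos [0.5008 0.1789 0.1448] yaw_x -154.855254454917 z [ 0.0507  0.0227 -0.9985] J [ 0.2034  0.2228  1.739   0.0133  1.1255 -1.8116] F [ 0.2565 -0.2366 -2.7411] T [-0.0096  0.1272  0.0151] w 0.02118812345173842 59.987531304359436
scene waf 0.94 476 [0.6004 0.2226 0.1214] griddle 0.04110439607772075 -0.08912334925204003
scene waf 0.71 315 [0.5499 0.3069 0.0538] griddle 0.03089049051310317 0.008618608042391165
scene waf 0.61 465 [0.6683 0.5304 0.0139] griddle 0.23270156914714663 0.16120333759044003
scene waf 0.52 2440 [ 0.5787 -0.07    0.0075] griddle -0.1022283784528431 -0.3451176914355202
top waf 0.71 357 [0.6647 0.5292 0.0127] griddle 0.22895704456366606 0.1615280267873541
top waf 0.6 402 [0.5972 0.2211 0.119 ] griddle 0.03754144889233962 -0.08911897561687093
top waf 0.54 257 [0.5514 0.3069 0.0525] griddle 0.032282064367313984 0.008053420137803727
scene 146 126 pitch 2.0750754642343554 roll 0.16978669005889768 top z rel TCP at a=.092: -0.03798430410822665 a [0.0435 0.1388] b [-0.034   0.0318]
top 13
```

View pics/b_scene.png

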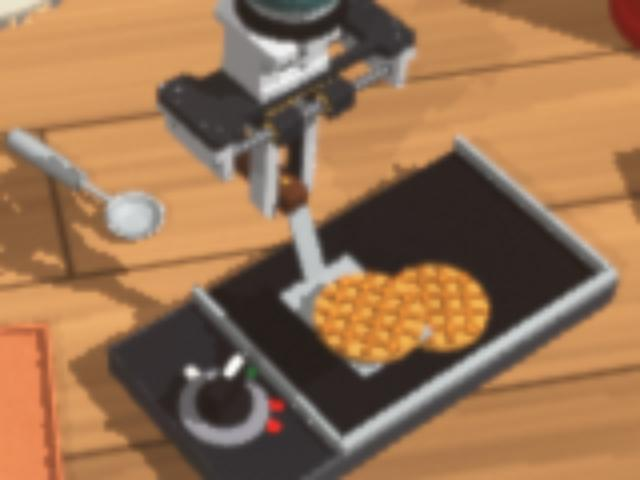

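The blade holds the first waffle (345,320 in the crop), and the knob's pointer is at the green mark. I'm carrying the waffle to the platter with gentle accelerations.

>>> send_rows(
  increments=[-0.0008, -0.0039, 0.002, 0, 0, -0.4, 1, -0.0025, -0.0117, 0.006, 0, 0, -1.2, 1, -0.005, -0.0235, 0.012, 0, 0, -2.4, 1, -0.0084, -0.0391, 0.018, 0, 0, -4.1, 1, -0.0126, -0.0587, 0.024, 0, 0, -6.1, 1, -0.0176, -0.0822, 0.03, 0, 0, -8.5, 1, -0.0235, -0.1095, 0.035, 0, 0, -11.4, 1, -0.0293, -0.1369, 0.038, 0, 0, -14.2, 1, -0.0352, -0.1643, 0.04, 0, 0, -17.1, 1, -0.0411, -0.1917, 0.04, 0, 0, -19.9, 1],
)

```text
t: 14.4
position: [0.4578, -0.0153, 0.1843]
tool_rot: [0.027, -0.044, 0.999, 0.001]
force: [-0.2, 0.2, -3.0]
gripper_width: 0.0214
finger_force: 60.0
```

>>> send_rows(
  increments=[-0.0059, -0.0274, 0, 0, 0, -2.8, 1, -0.0117, -0.0548, 0, 0, 0, -5.7, 1, -0.0176, -0.0822, 0, 0, 0, -8.5, 1, -0.0235, -0.1095, 0, 0, 0, -11.4, 1, -0.0293, -0.1369, 0, 0, 0, -14.2, 1, -0.0352, -0.1643, 0, 0, 0, -17.1, 1, -0.0411, -0.1917, 0, 0, 0, -19.9, 1, -0.0469, -0.2191, 0, 0, 0, -22.8, 1, -0.0528, -0.2465, 0, 0, 0, -25.6, 1, -0.0587, -0.2738, 0, 0, 0, -28.4, 1],
)

```text
t: 15.23
position: [0.3981, -0.2889, 0.1838]
tool_rot: [0.026, 0.203, 0.979, -0.006]
force: [0.4, 0.2, -3.0]
gripper_width: 0.0218
finger_force: 60.0
```

>>> send_rows(
  increments=[-0.005, -0.0235, 0, 0, 0, -2.4, 1, -0.0092, -0.043, 0, 0, 0, -4.5, 1, -0.0122, -0.0567, 0, 0, 0, -5.9, 1, -0.014, -0.0655, 0, 0, 0, -6.8, 1, -0.0153, -0.0714, 0, 0, 0, -7.4, 1, -0.0153, -0.0714, 0, 0, 0, -7.4, 1],
)

```text
t: 15.73
position: [0.384, -0.359, 0.1832]
tool_rot: [0.025, 0.264, 0.964, -0.007]
force: [0.2, 0.1, -2.3]
gripper_width: 0.0215
finger_force: 60.0
```

```bash
python3 st.py; python3 w.py; python3 blade.py
```

```text
t 15.7333 pos [ 0.384  -0.359   0.1832] yaw_x 149.36615848389624 z [ 0.045  -0.0271 -0.9986] J [-0.8978  0.1864  1.6857  0.0195  1.2203 -1.9402] F [ 0.2161  0.1239 -2.294 ] T [0.1434 0.0965 0.0095] w 0.021545187438847764 59.98770833015442
scene waf 0.71 449 [0.5505 0.297  0.0537] griddle 0.027271303980784166 -0.0005721513378432952
scene waf 0.61 498 [ 0.4792 -0.4087  0.1587] griddle -0.33553679610898973 -0.6100823188538482
scene waf 0.43 4948 [0.5464 0.2363 0.0419] griddle -0.0020481108028706546 -0.053936364214584274
top waf 0.82 479 [ 0.4727 -0.4102  0.1585] griddle -0.34208404552401445 -0.6087052452176416
top waf 0.68 421 [0.5458 0.2942 0.0533] griddle 0.021910243628797108 -0.0011594256368497309
top waf 0.65 391 [0.6635 0.5299 0.0132] griddle 0.22813896443637474 0.16272054748879214
top waf 0.28 97 [ 0.4399 -0.3887  0.1434] griddle -0.36274553998513226 -0.5753379600940932
scene 156 139 pitch 2.2089004327689623 roll -0.1584734495389024 top z rel TCP at a=.092: -0.03807876322729973 a [0.0423 0.1387] b [-0.03    0.0354]
top 132 90 pitch 2.0782095482659235 roll 2.8664024651423037 top z rel TCP at a=.092: -0.03716187166404897 a [0.0491 0.1377] b [-0.0347  0.0364]
```

>>> send_rows(
  increments=[0, 0, -0.004, 0.4, 0.7, 0, 1, 0, 0, -0.012, 0.8, 1.4, 0, 1, 0, 0, -0.024, 1.2, 2.1, 0, 1, 0, 0, -0.038, 1.6, 2.8, 0, 1, 0, 0, -0.054, 2.1, 3.4, 0, 1, 0, 0, -0.07, 2.5, 4.1, 0, 1, 0, 0, -0.086, 2.9, 4.8, 0, 1, 0, 0, -0.098, 3.3, 5.5, 0, 1, 0, 0, -0.106, 3.7, 6.2, 0, 1, 0, 0, -0.109, 4.1, 6.9, 0, 1],
)

```text
t: 16.87
position: [0.3838, -0.3576, 0.0721]
tool_rot: [-0.044, 0.263, 0.964, 0.013]
force: [-0.6, 0.2, -2.6]
gripper_width: 0.0218
finger_force: 60.0
```

```bash
python3 st.py; python3 w.py
```

```text
t 16.8667 pos [ 0.3838 -0.3576  0.0721] yaw_x 149.43949171865168 z [-0.0784  0.0477 -0.9958] J [-0.8615  0.3614  1.7397 -0.0315  1.1282 -1.8841] F [-0.5942  0.1838 -2.5723] T [ 0.1277 -0.012  -0.0869] w 0.021819384291033646 59.987372159957886
scene waf 0.95 479 [0.668  0.5305 0.0139] griddle 0.23246651441171262 0.1613648875519731
scene waf 0.84 413 [0.5521 0.2956 0.0537] griddle 0.028187873376971203 -0.002544459164399592
scene waf 0.55 4001 [ 0.5074 -0.3453  0.0093] griddle -0.2832037938780114 -0.5645416287970485
top waf 0.81 311 [ 0.4737 -0.4087  0.0344] griddle -0.34049922578082165 -0.6076956360637524
top waf 0.64 423 [0.5462 0.2943 0.0532] griddle 0.022280739168224106 -0.0012676355050061843
top waf 0.63 398 [0.6623 0.5301 0.0127] griddle 0.22719224283855743 0.16343534743157784
```

>>> send_rows(
  increments=[0.002, -0.0012, 0.002, 1, 1.7, 0, 1, 0.004, -0.0024, 0.005, 2, 3.4, 0, 1, 0.006, -0.0036, 0.008, 3, 5.1, 0, 1, 0.008, -0.0048, 0.011, 4, 6.8, 0, 1, 0.01, -0.006, 0.014, 5, 8.4, 0, 1, 0.0112, -0.0067, 0.017, 5.6, 9.5, 0, 1, 0.0112, -0.0067, 0.017, 5.6, 9.5, 0, 1, 0.0112, -0.0067, 0.017, 5.6, 9.5, 0, 1],
)

```text
t: 17.73
position: [0.3962, -0.3655, 0.0916]
tool_rot: [-0.134, 0.261, 0.955, 0.036]
force: [-0.3, -0.7, -3.0]
gripper_width: 0.0219
finger_force: 60.0
```

```bash
python3 st.py; python3 w.py|grep -v griddle.0.2; python3 blade.py
```

```text
t 17.7333 pos [ 0.3962 -0.3655  0.0916] yaw_x 149.43682101335804 z [-0.2363  0.1391 -0.9617] J [-0.8179  0.4674  1.5378 -0.0785  1.404  -1.8319] F [-0.3119 -0.6941 -3.026 ] T [-0.0008 -0.2051 -0.0172] w 0.021920014123931294 59.98744189739227
scene waf 0.75 455 [0.5506 0.2969 0.0534] griddle 0.027324499372630595 -0.0007164506928111734
scene waf 0.55 495 [ 0.4805 -0.4106  0.0332] griddle -0.3352069869295654 -0.6122890528213896
top waf 0.96 456 [0.5456 0.296  0.0525] griddle 0.022430076504117654 0.0005418661355207013
scene 138 118 pitch -11.695866254464471 roll -2.58325642730256 top z rel TCP at a=.092: -0.06768670773765986 a [0.0401 0.1556] b [-0.0376  0.0418]
top 78 57 pitch -8.24981999166295 roll -1.9656270675144318 top z rel TCP at a=.092: -0.06732879540028168 a [0.0417 0.1597] b [-0.0283  0.0425]
```

View pics/b_scene.png

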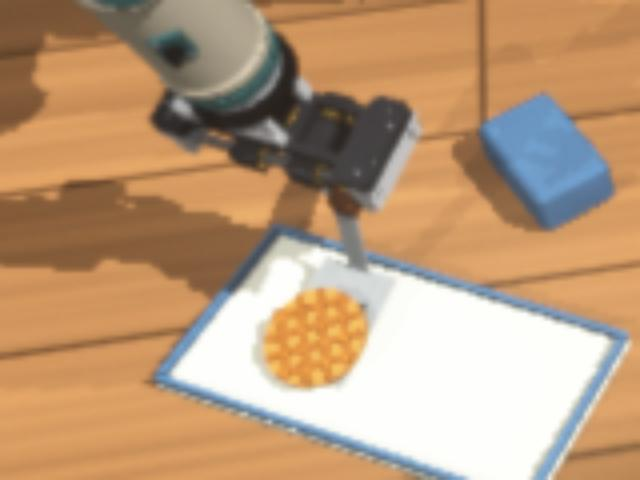

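The crop shows the waffle sliding off the blade's nose and resting on the platter (315,340). I'm withdrawing the blade.

>>> send_rows(
  increments=[-0.0069, 0.0041, 0, 0, 0, 0, 1, -0.0137, 0.0082, 0, 0, 0, 0, 1, -0.0206, 0.0123, 0, 0, 0, 0, 1, -0.0275, 0.0164, 0, 0, 0, 0, 1],
)

```text
t: 18.37
position: [0.367, -0.3478, 0.0911]
tool_rot: [-0.135, 0.261, 0.955, 0.037]
force: [-0.8, -0.0, -2.2]
gripper_width: 0.0217
finger_force: 60.0
```

```bash
python3 st.py; python3 w.py|grep -v griddle.0.
```

```text
t 18.3667 pos [ 0.367  -0.3478  0.0911] yaw_x 149.4325748575039 z [-0.2385  0.141  -0.9609] J [-0.833   0.4245  1.6159 -0.0834  1.3707 -1.8426] F [-0.8413 -0.0213 -2.1829] T [-0.0229 -0.2719 -0.0283] w 0.02172723835684231 59.98774766921997
scene waf 0.78 492 [ 0.4738 -0.4066  0.0271] griddle -0.3395432016584606 -0.6059181049068938
top waf 0.83 259 [ 0.4778 -0.4089  0.0267] griddle -0.3368805991146171 -0.6096162273036814
```

>>> send_rows(
  increments=[-0.0069, 0.0041, 0, 0, 0, 0, 1, -0.0137, 0.0082, 0, 0, 0, 0, 1, -0.0206, 0.0123, 0, 0, 0, 0, 1, -0.0275, 0.0164, 0, 0, 0, 0, 1, -0.033, 0.02, 0.003, 0, 0, 0, 1, -0.038, 0.023, 0.01, 0, 0, 0, 1, -0.042, 0.025, 0.025, 0, 0, 0, 1, -0.044, 0.026, 0.05, 0, 0, 0, 1, -0.044, 0.026, 0.08, 0, 0, 0, 1, -0.044, 0.026, 0.1, 0, 0, 0, 1],
)

```text
t: 19.4
position: [0.3241, -0.3229, 0.1939]
tool_rot: [-0.133, 0.261, 0.955, 0.036]
force: [0.7, -1.7, -3.1]
gripper_width: 0.0213
finger_force: 60.0
```

```bash
python3 st.py; python3 w.py|grep -v griddle.0.2; python3 blade.py
```

```text
t 19.4 pos [ 0.3241 -0.3229  0.1939] yaw_x 149.4091418946795 z [-0.2363  0.1385 -0.9618] J [-0.8597  0.2719  1.5779 -0.0888  1.555  -1.8836] F [ 0.6798 -1.7342 -3.0548] T [-0.0256 -0.2615 -0.0256] w 0.02130523522148095 59.987974762916565
scene waf 0.95 446 [0.5508 0.2966 0.0538] griddle 0.027429420714462145 -0.0010434991956768888
scene waf 0.94 451 [ 0.4716 -0.4064  0.021 ] griddle -0.34148126796910216 -0.6047931675096869
top waf 0.8 405 [0.5446 0.2934 0.0528] griddle 0.020454797679492733 -0.00139466488066516
scene 500 491 pitch -15.328532558108018 roll 0.6519515250923844 top z rel TCP at a=.092: -0.0706286742998994 a [0.0407 0.1185] b [-0.0303  0.0345]
top 124 102 pitch -15.206914273220564 roll 1.5663069239330965 top z rel TCP at a=.092: -0.07111145157556613 a [0.051  0.1172] b [-0.0245  0.0283]
```

View pics/b_scene.png

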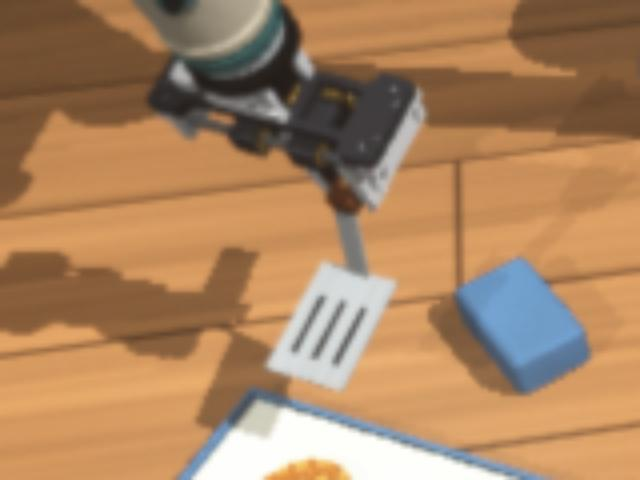

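The waffle lies flat on the platter (310,475 in the crop, top at 0.021 m), and the blade is empty. Back to the griddle for the second waffle.

>>> send_rows(
  increments=[0.001, 0.02, 0, -2, -3.4, 0, 1, 0.002, 0.05, 0, -4, -6.8, 0, 1, 0.004, 0.09, 0, -6, -10.2, 0, 1, 0.006, 0.13, -0.01, -7.1, -11.9, 0, 1, 0.008, 0.17, -0.02, -7.1, -11.9, 0, 1, 0.009, 0.2, -0.03, -7.1, -11.9, 0, 1],
)

```text
t: 20.2
position: [0.3303, -0.1188, 0.1594]
tool_rot: [-0.02, 0.264, 0.964, 0.006]
force: [0.0, -0.3, -1.9]
gripper_width: 0.0216
finger_force: 60.0
```

>>> send_rows(
  increments=[0.0014, 0.0325, 0, 0, 0, 5.6, 1, 0.0028, 0.065, 0, 0, 0, 11.1, 1, 0.0042, 0.0975, 0, 0, 0, 16.7, 1, 0.0056, 0.13, 0, 0, 0, 22.2, 1, 0.007, 0.1625, 0, 0, 0, 27.8, 1, 0.0084, 0.195, 0, 0, 0, 33.4, 1, 0.0098, 0.2275, 0, 0, 0, 38.9, 1, 0.0112, 0.26, 0, 0, 0, 44.5, 1, 0.0126, 0.2925, 0, 0, 0, 50, 1, 0.014, 0.3243, 0, 0, 0, 55.6, 1],
)

```text
t: 21.03
position: [0.3453, 0.2029, 0.1595]
tool_rot: [-0.02, -0.219, 0.975, -0.005]
force: [0.7, -1.0, -1.2]
gripper_width: 0.0215
finger_force: 60.0
```

```bash
python3 st.py; python3 w.py|grep -v griddle.0.2; python3 blade.py
```

```text
t 21.0333 pos [0.3453 0.2029 0.1595] yaw_x -154.66723516917142 z [-0.0377 -0.0189 -0.9991] J [ 0.3614  0.0704  1.889  -0.0046  1.2242 -1.6499] F [ 0.6661 -0.9986 -1.1521] T [ 0.0154 -0.084  -0.048 ] w 0.021543446019518152 59.98677849769592
scene waf 0.94 429 [0.5524 0.2973 0.0537] griddle 0.029123762646864018 -0.0010970953073793574
scene waf 0.89 431 [ 0.4713 -0.4041  0.0211] griddle -0.3407470163615575 -0.6024970613063155
top waf 0.7 424 [ 0.465  -0.4102  0.0212] griddle -0.34904073127585555 -0.6053879970656186
top waf 0.64 402 [0.5444 0.2932 0.0527] griddle 0.02019941791201279 -0.0015204450101529209
scene 478 461 pitch -2.289762189469412 roll -0.22658731511280095 top z rel TCP at a=.092: -0.04601078170186899 a [0.0425 0.135 ] b [-0.0316  0.0331]
top 310 235 pitch -3.467055241154826 roll 0.023614981023485908 top z rel TCP at a=.092: -0.04634960256261428 a [0.0817 0.1315] b [-0.0356  0.0284]
```

>>> send_rows(
  increments=[0, -0.002, -0.03, 0, 0, 0, 1, 0, -0.002, -0.055, 0, 0, 0, 1, 0, -0.002, -0.065, 0, 0, 0, 1, 0, -0.002, -0.07, 0, 0, 0, 1, 0, -0.002, -0.0715, 0, 0, 0, 1, 0, -0.002, -0.0715, 0, 0, 0, 1],
)

```text
t: 21.83
position: [0.3477, 0.199, 0.0899]
tool_rot: [-0.018, -0.216, 0.976, -0.005]
force: [0.7, 0.8, -2.3]
gripper_width: 0.0216
finger_force: 60.0
```

>>> send_rows(
  increments=[0.009, 0.0042, 0, 0, 0, 0, 1, 0.0181, 0.0085, 0, 0, 0, 0, 1, 0.0272, 0.0127, 0, 0, 0, 0, 1, 0.0362, 0.0169, 0, 0, 0, 0, 1, 0.0453, 0.0211, 0, 0, 0, 0, 1, 0.0544, 0.0254, 0, 0, 0, 0, 1, 0.0634, 0.0296, 0, 0, 0, 0, 1, 0.0725, 0.0338, 0, 0, 0, 0, 1, 0.0816, 0.038, 0, 0, 0, 0, 1, 0.0906, 0.0423, 0, 0, 0, 0, 1],
)

```text
t: 22.67
position: [0.4385, 0.2424, 0.0895]
tool_rot: [-0.019, -0.217, 0.976, -0.005]
force: [0.4, -0.2, -0.3]
gripper_width: 0.0216
finger_force: 60.0
```

```bash
python3 st.py; python3 w.py|grep -v griddle.0.2
```

```text
t 22.6667 pos [0.4385 0.2424 0.0895] yaw_x -154.9702956931584 z [-0.0345 -0.0172 -0.9993] J [ 0.369   0.2835  1.8078 -0.0041  1.0887 -1.6367] F [ 0.4154 -0.2031 -0.3184] T [ 0.0395  0.0728 -0.0089] w 0.021577431371432875 59.988314509391785
scene waf 0.8 446 [0.5605 0.3007 0.0559] griddle 0.03791866219998526 -0.0015013669892061559
scene waf 0.64 457 [ 0.4723 -0.4057  0.021 ] griddle -0.34053743984839224 -0.6043719334938964
scene waf 0.3 314 [0.4955 0.2702 0.0449] griddle -0.033884618770077285 -0.0016256658471233813
top waf 0.74 400 [ 0.4661 -0.4105  0.0213] griddle -0.34818664932461146 -0.6060956155203665
top waf 0.6 289 [0.564  0.3018 0.0556] griddle 0.04159381349614661 -0.002014119050740096
```

>>> send_rows(
  increments=[0.007, 0.0033, 0, 0, 0, 0, 1, 0.014, 0.0065, 0, 0, 0, 0, 1, 0.021, 0.0098, 0, 0, 0, 0, 1, 0.0277, 0.0129, 0, 0, 0, 0, 1, 0.0277, 0.0129, 0, 0, 0, 0, 1],
)

```text
t: 23.28
position: [0.4675, 0.2558, 0.0895]
tool_rot: [-0.018, -0.217, 0.976, -0.004]
force: [0.1, 0.9, -1.3]
gripper_width: 0.0213
finger_force: 60.0
```

>>> send_rows(
  increments=[0, 0, 0.002, 0.8, -1.8, 0, 1, 0, 0, 0.005, 1.5, -3.2, 0, 1, 0, 0, 0.01, 2.11, -4.53, 0, 1, 0, 0, 0.018, 2.11, -4.53, 0, 1, 0, 0, 0.028, 2.11, -4.53, 0, 1, 0, 0, 0.04, 2.11, -4.53, 0, 1, 0, 0, 0.05, 2.11, -4.53, 0, 1, 0, 0, 0.055, 2.11, -4.53, 0, 1, 0, 0, 0.055, 2.11, -4.53, 0, 1],
)

```text
t: 24.03
position: [0.4668, 0.2555, 0.1465]
tool_rot: [0.026, -0.217, 0.976, 0.005]
force: [-0.1, 0.1, -3.3]
gripper_width: 0.0213
finger_force: 60.0
```

```bash
python3 st.py; python3 w.py|grep -v griddle.0.2; python3 blade.py
```

```text
t 24.0333 pos [0.4668 0.2555 0.1465] yaw_x -154.97366084126816 z [ 0.0482  0.021  -0.9986] J [ 0.3683  0.2236  1.7334  0.0025  1.132  -1.6403] F [-0.1217  0.1422 -3.2821] T [-0.0308  0.1078  0.0155] w 0.021336632057267838 59.98759567737579
scene waf 0.95 461 [ 0.472  -0.4057  0.0211] griddle -0.34080701942517144 -0.6043249222677928
scene waf 0.88 471 [0.5626 0.3019 0.1224] griddle 0.04036430926342105 -0.0013237272387749866
top waf 0.97 417 [ 0.4658 -0.4103  0.0213] griddle -0.3483472107513928 -0.6057927095541369
top waf 0.56 387 [0.5606 0.3025 0.1205] griddle 0.0387819540931974 0.00016664678314193602
scene 168 144 pitch 2.335369325551524 roll -0.018230368769542468 top z rel TCP at a=.092: -0.03808631841699345 a [0.0436 0.1406] b [-0.0331  0.0334]
top 14
```

>>> send_rows(
  increments=[-0.0002, -0.004, 0.002, 0, 0, -0.4, 1, -0.0005, -0.012, 0.006, 0, 0, -1.3, 1, -0.0011, -0.024, 0.012, 0, 0, -2.5, 1, -0.0018, -0.04, 0.018, 0, 0, -4.2, 1, -0.0027, -0.0599, 0.024, 0, 0, -6.3, 1, -0.0037, -0.0839, 0.03, 0, 0, -8.9, 1, -0.005, -0.1119, 0.035, 0, 0, -11.8, 1, -0.0062, -0.1399, 0.038, 0, 0, -14.8, 1, -0.0075, -0.1678, 0.04, 0, 0, -17.8, 1, -0.0087, -0.1958, 0.04, 0, 0, -20.7, 1],
)

```text
t: 25.17
position: [0.4564, 0.0569, 0.1858]
tool_rot: [0.025, -0.036, 0.999, -0.0]
force: [-0.1, 0.3, -2.9]
gripper_width: 0.0218
finger_force: 60.0
```

>>> send_rows(
  increments=[-0.0012, -0.028, 0, 0, 0, -3, 1, -0.0025, -0.056, 0, 0, 0, -5.9, 1, -0.0037, -0.0839, 0, 0, 0, -8.9, 1, -0.005, -0.1119, 0, 0, 0, -11.8, 1, -0.0062, -0.1399, 0, 0, 0, -14.8, 1, -0.0075, -0.1678, 0, 0, 0, -17.8, 1, -0.0087, -0.1958, 0, 0, 0, -20.7, 1, -0.01, -0.2238, 0, 0, 0, -23.7, 1, -0.0111, -0.2498, 0, 0, 0, -26.5, 1, -0.0121, -0.2727, 0, 0, 0, -28.9, 1],
)

```text
t: 26.0
position: [0.4435, -0.2162, 0.1853]
tool_rot: [0.024, 0.215, 0.976, -0.006]
force: [0.7, 0.3, -1.8]
gripper_width: 0.0214
finger_force: 60.0
```

>>> send_rows(
  increments=[-0.0008, -0.019, 0, 0, 0, -2, 1, -0.0015, -0.034, 0, 0, 0, -3.6, 1, -0.002, -0.045, 0, 0, 0, -4.8, 1, -0.0023, -0.052, 0, 0, 0, -5.5, 1, -0.0025, -0.0566, 0, 0, 0, -6, 1, -0.0025, -0.0566, 0, 0, 0, -6, 1],
)

```text
t: 26.5
position: [0.442, -0.2706, 0.1846]
tool_rot: [0.023, 0.264, 0.964, -0.007]
force: [0.2, 0.4, -2.4]
gripper_width: 0.0214
finger_force: 60.0
```

```bash
python3 st.py; python3 w.py|grep -v griddle.0.2
```

```text
t 26.5 pos [ 0.442  -0.2706  0.1846] yaw_x 149.38373512837845 z [ 0.0415 -0.0258 -0.9988] J [-0.6885  0.1756  1.6959  0.0068  1.2217 -1.7271] F [ 0.1603  0.4207 -2.3551] T [0.1946 0.038  0.0487] w 0.02136096820999212 59.987772703170776
scene waf 0.82 544 [ 0.5375 -0.316   0.1598] griddle -0.24353669970340608 -0.5507024453662104
scene waf 0.72 400 [ 0.4761 -0.4087  0.0209] griddle -0.33838562794127475 -0.6087383380995237
top waf 0.66 349 [ 0.5403 -0.3127  0.1598] griddle -0.23960353660998776 -0.5488983345767903
```

>>> send_rows(
  increments=[0, 0, -0.004, 0.4, 0.7, 0, 1, 0, 0, -0.012, 0.8, 1.4, 0, 1, 0, 0, -0.024, 1.2, 2.1, 0, 1, 0, 0, -0.038, 1.6, 2.8, 0, 1, 0, 0, -0.054, 2.1, 3.4, 0, 1, 0, 0, -0.07, 2.5, 4.1, 0, 1, 0, 0, -0.086, 2.9, 4.8, 0, 1, 0, 0, -0.098, 3.3, 5.5, 0, 1, 0, 0, -0.106, 3.7, 6.2, 0, 1, 0, 0, -0.1105, 4.1, 6.9, 0, 1],
)

```text
t: 27.53
position: [0.4415, -0.2698, 0.0723]
tool_rot: [-0.046, 0.263, 0.964, 0.012]
force: [0.4, 0.4, -3.0]
gripper_width: 0.0215
finger_force: 60.0
```

>>> send_rows(
  increments=[0.002, -0.0012, 0.002, 1, 1.7, 0, 1, 0.004, -0.0024, 0.005, 2, 3.4, 0, 1, 0.006, -0.0036, 0.008, 3, 5.1, 0, 1, 0.008, -0.0048, 0.011, 4, 6.8, 0, 1, 0.01, -0.006, 0.014, 5, 8.4, 0, 1, 0.0112, -0.0067, 0.017, 5.6, 9.5, 0, 1, 0.0112, -0.0067, 0.017, 5.6, 9.5, 0, 1, 0.0112, -0.0067, 0.017, 5.6, 9.5, 0, 1],
)

```text
t: 28.2
position: [0.454, -0.2774, 0.0909]
tool_rot: [-0.136, 0.261, 0.955, 0.037]
force: [-0.7, 0.6, -3.0]
gripper_width: 0.0212
finger_force: 60.0
```

```bash
python3 st.py; python3 w.py|grep -v griddle.0.2; python3 blade.py
```

```text
t 28.2 pos [ 0.454  -0.2774  0.0909] yaw_x 149.42309140732382 z [-0.2405  0.1408 -0.9604] J [-0.6538  0.4641  1.547  -0.0349  1.4109 -1.6806] F [-0.6741  0.5839 -3.0207] T [-0.021  -0.2638 -0.0187] w 0.021194669722569347 59.98767614364624
scene waf 0.93 470 [ 0.5406 -0.319   0.0325] griddle -0.2420329201024619 -0.5547149388232275
scene waf 0.59 429 [ 0.4733 -0.4059  0.0211] griddle -0.3397519132601812 -0.6050205356335955
top waf 0.51 79 [ 0.5569 -0.3204  0.0284] griddle -0.22784760535047532 -0.5628224751324357
scene 148 125 pitch -11.12232070450791 roll 0.8749604251174461 top z rel TCP at a=.092: -0.06772164577589454 a [0.0405 0.1574] b [-0.0423  0.0412]
top 66 49 pitch -9.116261873388638 roll -2.862248392888419 top z rel TCP at a=.092: -0.06501701699869739 a [0.0425 0.1574] b [-0.0075  0.0437]
```

>>> send_rows(
  increments=[-0.0069, 0.0041, 0, 0, 0, 0, 1, -0.0137, 0.0082, 0, 0, 0, 0, 1, -0.0206, 0.0123, 0, 0, 0, 0, 1, -0.0275, 0.0164, 0, 0, 0, 0, 1, -0.0343, 0.0205, 0, 0, 0, 0, 1, -0.0343, 0.0205, 0, 0, 0, 0, 1],
)

```text
t: 29.0
position: [0.4168, -0.2549, 0.0914]
tool_rot: [-0.138, 0.261, 0.955, 0.037]
force: [-0.8, 0.4, -2.1]
gripper_width: 0.0214
finger_force: 60.0
```

>>> send_rows(
  increments=[-0.0069, 0.0041, 0, 0, 0, 0, 1, -0.0137, 0.0082, 0, 0, 0, 0, 1, -0.0206, 0.0123, 0, 0, 0, 0, 1, -0.0262, 0.0157, 0.003, 0, 0, 0, 1, -0.031, 0.019, 0.01, 0, 0, 0, 1, -0.035, 0.021, 0.025, 0, 0, 0, 1, -0.037, 0.022, 0.05, 0, 0, 0, 1, -0.037, 0.022, 0.08, 0, 0, 0, 1, -0.037, 0.022, 0.1, 0, 0, 0, 1, -0.037, 0.022, 0.1, 0, 0, 0, 1],
)

```text
t: 29.83
position: [0.3838, -0.2359, 0.1953]
tool_rot: [-0.132, 0.261, 0.956, 0.035]
force: [0.8, -1.4, -2.1]
gripper_width: 0.0219
finger_force: 60.0
```

```bash
python3 st.py; python3 w.py; python3 blade.py; python3 -c "
import cv2
a=cv2.imread('pics/w_scene.png')[150:300,60:420]; cv2.imwrite('pics/v1.png',cv2.resize(a,None,fx=2.2,fy=2.2))"
```

```text
t 29.8333 pos [ 0.3838 -0.2359  0.1953] yaw_x 149.40499563871884 z [-0.2345  0.136  -0.9626] J [-0.6713  0.263   1.5864 -0.0394  1.564  -1.7027] F [ 0.8487 -1.449  -2.1003] T [-0.0896 -0.3218  0.031 ] w 0.02185533912296133 59.98790681362152
scene waf 0.81 447 [ 0.4726 -0.4049  0.021 ] griddle -0.3399178360620356 -0.603779630744809
scene waf 0.79 480 [0.6674 0.5315 0.0138] griddle 0.23238245827570858 0.16254864558928322
scene waf 0.67 476 [ 0.5339 -0.3148  0.0212] griddle -0.2463209371469619 -0.5480006982663178
scene waf 0.37 3809 [ 0.4996 -0.3527  0.0094] griddle -0.2934229976507108 -0.5679208479083829
scene waf 0.37 2391 [ 0.5775 -0.0696  0.0073] griddle -0.10316751425981352 -0.3442710122244736
top waf 0.84 396 [0.6629 0.5297 0.0129] griddle 0.22746875147672432 0.16277328164719682
top waf 0.76 332 [ 0.5328 -0.3146  0.0216] griddle -0.24720144707105604 -0.5474305213694353
top waf 0.48 73 [0.602  0.1118 0.0556] griddle -0.004270015056582584 -0.1902106947510538
scene 531 526 pitch -15.645818208974948 roll 0.7438416608588224 top z rel TCP at a=.092: -0.07115943269844893 a [0.041  0.1184] b [-0.0302  0.0346]
top 116 102 pitch -15.58145050983494 roll 4.163771552730519 top z rel TCP at a=.092: -0.07133849520774024 a [0.0516 0.1182] b [-0.0054  0.0298]
```

View pics/v1.png

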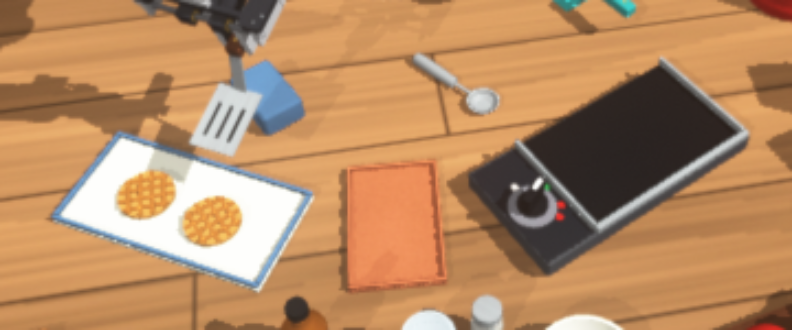

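Both waffles lie flat on the platter (146,195 and 212,220), and the griddle is empty. Next the spatula goes back to the tray (395,225).

>>> send_rows(
  increments=[0.01, 0.015, 0, -2.7, -4.5, 0, 1, 0.025, 0.04, 0, -5.4, -9.1, 0, 1, 0.045, 0.075, 0, -8.04, -13.6, 0, 1, 0.065, 0.107, 0, -8.04, -13.6, 0, 1, 0.065, 0.107, 0, -8.04, -13.6, 0, 1],
)

```text
t: 30.55
position: [0.4474, -0.1209, 0.1903]
tool_rot: [-0.004, 0.261, 0.965, 0.003]
force: [0.5, 0.0, -2.4]
gripper_width: 0.0216
finger_force: 60.0
```

>>> send_rows(
  increments=[0.009, 0.016, -0.015, 0, 0, 6.4, 1, 0.018, 0.032, -0.03, 0, 0, 12.8, 1, 0.027, 0.048, -0.05, 0, 0, 19.2, 1, 0.039, 0.0648, -0.07, 0, 0, 25.6, 1, 0.039, 0.0648, -0.09, 0, 0, 25.6, 1, 0.039, 0.0648, -0.09, 0, 0, 25.6, 1, 0.039, 0.0648, -0.09, 0, 0, 25.6, 1],
)

```text
t: 31.13
position: [0.4843, -0.0624, 0.0994]
tool_rot: [-0.007, 0.043, 0.999, 0.0]
force: [0.6, -0.7, -2.4]
gripper_width: 0.0213
finger_force: 60.0
```

```bash
python3 st.py; python3 blade.py
```

```text
t 31.1333 pos [ 0.4843 -0.0624  0.0994] yaw_x 175.03228237097434 z [-0.0135  0.0007 -0.9999] J [-0.2684  0.2418  1.8397 -0.0033  1.0733 -1.7509] F [ 0.6238 -0.7489 -2.415 ] T [ 0.0474  0.0264 -0.0049] w 0.021261701429251267 59.987717270851135
scene 600 583 pitch -0.2667635977014096 roll -0.43659527250185226 top z rel TCP at a=.092: -0.04379929709094331 a [0.0423 0.1363] b [-0.0308  0.033 ]
top 152 119 pitch -1.0757603059183038 roll -0.565451589760369 top z rel TCP at a=.092: -0.042311734175406346 a [0.1051 0.1362] b [-0.0328  0.0303]
```

>>> send_rows(
  increments=[0.003, -0.001, -0.02, 0, -0.5, 0, 1, 0.003, -0.001, -0.036, 0, -0.5, 0, 1, 0.003, -0.001, -0.044, 0, -0.5, 0, 1, 0.003, -0.001, -0.046, 0, -0.5, 0, 1, 0.003, -0.001, -0.048, 0, -0.5, 0, 1, 0.003, -0.001, -0.048, 0, -0.5, 0, 1],
)

```text
t: 31.73
position: [0.4895, -0.064, 0.0537]
tool_rot: [0.001, 0.044, 0.999, -0.0]
force: [0.9, 0.2, -2.3]
gripper_width: 0.0216
finger_force: 60.0
```

```bash
python3 st.py
```

```text
t 31.7333 pos [ 0.4895 -0.064   0.0537] yaw_x 174.99733879863948 z [ 0.002  -0.0007 -1.    ] J [-0.2709  0.2932  1.9032 -0.0002  0.943  -1.7543] F [ 0.8767  0.1903 -2.3013] T [ 0.0575  0.0046 -0.0151] w 0.021571501037624858 59.987804889678955
```

>>> send_rows(
  increments=[0, 0, -0.001, 0, 0, 0, 1, 0, 0, -0.002, 0, 0, 0, 1, 0, 0, -0.002, 0, 0, 0, 1],
)

```text
t: 31.98
position: [0.4893, -0.0637, 0.0514]
tool_rot: [0.001, 0.043, 0.999, -0.0]
force: [-0.8, -0.4, -2.5]
gripper_width: 0.0217
finger_force: 60.0
```

>>> send_rows(
  increments=[0, 0, -0.001, 0, 0, 0, 1, 0, 0, -0.001, 0, 0, 0, 1],
)

```text
t: 32.15
position: [0.4892, -0.0637, 0.051]
tool_rot: [0.001, 0.043, 0.999, -0.0]
force: [-2.2, 0.8, 4.0]
gripper_width: 0.0216
finger_force: 60.0
```

>>> send_rows(
  increments=[0, 0, 0, 0, 0, 0, 0, 0, 0, 0, 0, 0, 0, 0, 0, 0, 0, 0, 0, 0, 0, 0, 0, 0, 0, 0, 0, 0, 0, 0, 0.03, 0, 0, 0, 0, 0, 0, 0.07, 0, 0, 0, 0, 0, 0, 0.11, 0, 0, 0, 0, 0, 0, 0.13, 0, 0, 0, 0],
)

```text
t: 32.82
position: [0.4911, -0.0641, 0.1844]
tool_rot: [0.004, 0.043, 0.999, -0.001]
force: [0.6, 0.4, 0.1]
gripper_width: 0.047
finger_force: 0.0
```

>>> send_rows(
  increments=[0.02, 0.03, 0, 0, 0, -6, 0, 0.04, 0.06, 0, 0, 0, -12, 0, 0.06, 0.09, 0, 0, 0, -18, 0, 0.08, 0.12, 0, 0, 0, -24, 0, 0.1, 0.15, 0, 0, 0, -31, 0, 0.115, 0.18, -0.02, 0, 0, -38.8, 0, 0.115, 0.18, -0.02, 0, 0, -38.8, 0, 0.115, 0.18, -0.02, 0, 0, -38.8, 0],
)

```text
t: 33.48
position: [0.6034, 0.1177, 0.1581]
tool_rot: [-0.001, 0.371, 0.929, -0.001]
force: [-0.3, -0.2, 0.4]
gripper_width: 0.047
finger_force: 0.0
```

```bash
python3 st.py; python3 look.py|head -2; python3 -c "
import cv2
a=cv2.imread('pics/k_scene.png')[150:300,60:420]; cv2.imwrite('pics/v2.png',cv2.resize(a,None,fx=2.2,fy=2.2))"
```

```text
t 33.4833 pos [0.6034 0.1177 0.1581] yaw_x 136.4338476869607 z [-0.0032 -0.0012 -1.    ] J [ 0.0802  0.3655  1.4906 -0.001   1.2888 -0.73  ] F [-0.2891 -0.2321  0.4372] T [-0.0138 -0.1429  0.0012] w 0.04696820525543494 0.0
knob 81 [0.6099 0.1157 0.0817] 134.6186579250504
handle 177 0.07753439969489806 [ 0.4698 -0.0609] [21.7891 97.7723] 174.90568798858544
```

View pics/v2.png

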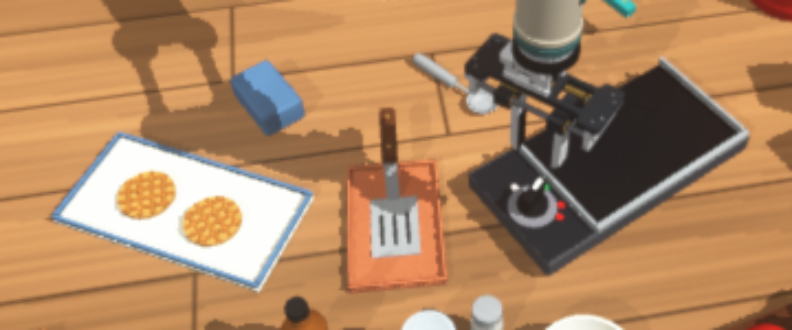

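The spatula stands flat in the tray (395,225), released, and both waffles are undisturbed. Now I turn the knob to off.

>>> send_rows(
  increments=[0, 0, -0.04, 0, 0, 0, 0, 0, 0, -0.07, 0, 0, 0, 0, 0, 0, -0.096, 0, 0, 0, 0, 0, 0, -0.096, 0, 0, 0, 0, 0, 0, -0.096, 0, 0, 0, 1, 0, 0, -0.096, 0, 0, 0, 1, 0, 0, -0.096, 0, 0, 0, 1, 0, 0, -0.096, 0, 0, 0, 1, 0, 0, -0.096, 0, 0, 0, 1, 0, 0, -0.096, 0, 0, 0, 1],
  newtons=30,
)

```text
t: 34.62
position: [0.6046, 0.1163, 0.0654]
tool_rot: [0.001, 0.373, 0.928, 0.0]
force: [-1.6, -1.1, 3.3]
gripper_width: 0.0137
finger_force: 30.0
```

>>> send_rows(
  increments=[0, 0, 0, 0, 0, 7, 1, 0, 0, 0, 0, 0, 14, 1, 0, 0, 0, 0, 0, 21, 1, 0, 0, 0, 0, 0, 28, 1, 0, 0, 0, 0, 0, 35, 1, 0, 0, 0, 0, 0, 42, 1, 0, 0, 0, 0, 0, 49, 1, 0, 0, 0, 0, 0, 56, 1, 0, 0, 0, 0, 0, 63, 1, 0, 0, 0, 0, 0, 69, 1],
)

```text
t: 35.45
position: [0.6045, 0.1159, 0.0654]
tool_rot: [0.001, -0.221, 0.975, -0.001]
force: [-0.2, -2.3, 4.8]
gripper_width: 0.0141
finger_force: 30.0
```

>>> send_rows(
  increments=[0, 0, 0, 0, 0, 0, 1, 0, 0, 0, 0, 0, 0, 1, 0, 0, 0, 0, 0, 0, 1],
)

```text
t: 35.7
position: [0.6045, 0.1159, 0.0654]
tool_rot: [0.001, -0.218, 0.976, -0.001]
force: [-0.5, -2.5, 6.5]
gripper_width: 0.0139
finger_force: 30.0
```

```bash
python3 st.py
```

```text
t 35.7 pos [0.6045 0.1159 0.0654] yaw_x -154.8734163287053 z [ 0.0025 -0.0008 -1.    ] J [ 0.0771  0.4386  1.6214 -0.0011  1.0793 -1.9318] F [-0.4771 -2.5102  6.4599] T [-0.2522  0.12    0.0125] w 0.013906652434152273 29.997621774673462
```

Yaw reads 205.1°, which is the off mark. I'll release the knob, back away and verify.

>>> send_rows(
  increments=[0, 0, 0, 0, 0, 0, 0, 0, 0, 0, 0, 0, 0, 0, 0, 0, 0, 0, 0, 0, 0, 0, 0, 0.03, 0, 0, 0, 0, 0, 0, 0.07, 0, 0, 0, 0, 0, 0, 0.11, 0, 0, 0, 0, -0.04, 0, 0.14, 0, 0, 0, 0, -0.08, 0, 0.15, 0, 0, 0, 0, -0.12, 0, 0.15, 0, 0, 0, 0, -0.15, 0, 0.15, 0, 0, 0, 0],
)

```text
t: 36.53
position: [0.4521, 0.1166, 0.215]
tool_rot: [0.001, -0.218, 0.976, 0.0]
force: [-0.8, 0.1, -0.5]
gripper_width: 0.0467
finger_force: 0.0
```

```bash
python3 st.py; python3 look.py; python3 w.py; python3 -c "
import cv2
a=cv2.imread('pics/k_scene.png')[150:350,60:420]; cv2.imwrite('pics/v3.png',cv2.resize(a,None,fx=2.2,fy=2.2))"
```

```text
t 36.5333 pos [0.4521 0.1166 0.215 ] yaw_x -154.81142251769813 z [ 0.0021  0.0007 -1.    ] J [ 0.1029  0.1047  1.7035  0.0004  1.3312 -1.9076] F [-0.8298  0.092  -0.5075] T [ 0.1182 -0.0831  0.0084] w 0.046710087170647646 0.0
knob 82 [0.6092 0.1157 0.0811] 24.929500719675296
handle 179 0.07762197567992812 [ 0.4686 -0.0608] [22.0374 91.0723] 175.2176185851097
0.9 [[0.6978 0.5013 0.054 ]]
0.8 [[ 0.5656 -0.3007  0.054 ]]
0.75 [[ 0.5043 -0.392   0.054 ]]
0.78 [[0.1941 0.2606 0.054 ]]
0.71 [[ 0.6121 -0.0777  0.054 ]]
0.47 [[ 0.525  -0.3945  0.054 ]]
knob 56 [0.603  0.1125 0.0825] 24.72009943900366
handle 183 0.07747924538195905 [ 0.4654 -0.0619] [22.6669 88.6538] 174.54338904386984
0.9 [[ 0.5217 -0.2982  0.054 ]]
0.81 [[0.6583 0.5102 0.054 ]]
0.69 [[ 0.4629 -0.3997  0.054 ]]
0.83 [[0.1485 0.267  0.054 ]]
0.79 [[ 0.568  -0.0674  0.054 ]]
scene waf 0.95 423 [ 0.4721 -0.4043  0.0213] griddle -0.340167726899828 -0.6030341737142114
scene waf 0.68 466 [ 0.5336 -0.3147  0.0213] griddle -0.24649881857988828 -0.5478706027725162
scene waf 0.65 472 [0.6671 0.5302 0.0138] griddle 0.23152737175619395 0.16148455883509938
scene waf 0.6 1763 [ 0.5827 -0.0699  0.0077] griddle -0.09858032409365797 -0.3466759486491589
top waf 0.85 387 [0.6628 0.5302 0.013 ] griddle 0.22763571445471217 0.16331860957778513
top waf 0.79 414 [ 0.4658 -0.4098  0.0212] griddle -0.34817311104014126 -0.6053587112336313
top waf 0.7 392 [ 0.5273 -0.3182  0.0217] griddle -0.25372287786296743 -0.548392960915049
```

View pics/v3.png

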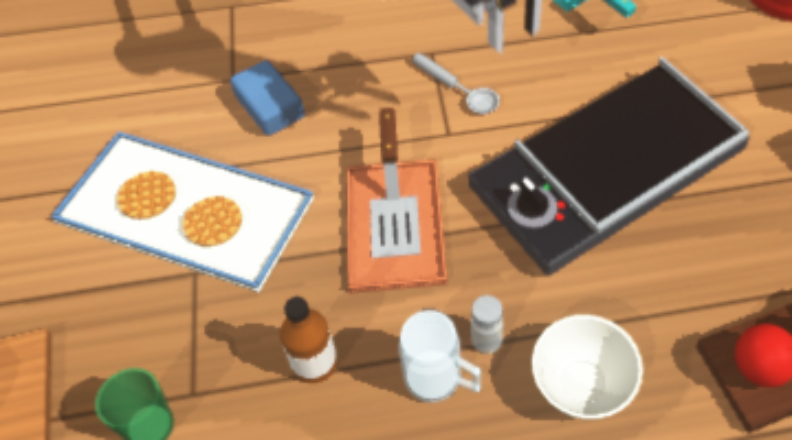

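The knob's bar lies at 25°, so it reads off. The spatula is flat in the tray (395,225), both waffles are flat on the platter (146,195 and 212,220), and the bystanders haven't moved.

```bash
python3 -c "
from bench import env; print(env.hand_in())"
```

```text
the job is handed in; nothing more can be done
None
```

The job is done and handed in: both waffles on the griddle are served flat on the platter, the spatula is back in its tray, and the knob was set to keep-warm first and is now off.

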